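Turn a coat button over in the clamshell nest and put it on show

ROBOT

A 6-joint arm with a two-finger parallel gripper is mounted at the origin on the work surface. World frame = base frame: x ahead of the robot, y to its left, z up, the work surface at z = 0. Lengths are in mm, angles in rad, forces in N, time in s.
With the tool pointing down it reaches from about 350 to 975 mm from the base axis. Payload 7.1 kg.
Tool frame: the origin (TCP) lies between the finger pads; the fingertips stand 8 mm ahead of it and the grasp point (between the pads) lies 11 mm behind it; x points along the fingers, y is the direction in which the jaws open and shut, and the axes are right-handed (so a half turn about x gives the same grasp; the last joint's range is limited). The gripper opens to 88 mm and grips with 3 to 60 N. Pads are 20 mm wide; open, the fingers measure 115 mm over their backs; the gripper's body (75 mm by 178 mm) begins 61 mm behind the grasp point.
Start: joints at [-1.357, 0.423, 1.63, -0, 1.089, -0.019], TCP at [144.209, -608.119, 196.775] pointing down, gripper open.
Joint ranges: [-3, 3], [-0.9, 2.11], [0.09, 2.58], [-1.31, 4.45], [0.11, 2.69], [-2.54, 2.54]. Speed limits (rad/s): [2.39, 2.39, 3.01, 3.14, 3.14, 3.14].

INTERFACE

Orientations are given as a rotation vector (axis times angle).
In Python, from workcell import ctrl gives the robot as it stands.
- The arm moves only by the tool apply_moves, never from a script. Its argument "increments" is a list of rows, each an object with "gripper": the opening in per cent of the stroke, from 0 (shut) to 100 (fully open); "delta_pos": the shift along the tool's x, y, z in cm, a list of three; "dr": the turn, a rotation vector about the tool's x, y, z in rad, a list of three. In form: [{"gripper": gripper, "delta_pos": [dx, dy, dz], "dr": [ax, ay, az]}, ...]. A call has exactly 5 rows; each row shifts and turns the commanded pose from where the row before left it, along the tool's axes as they then stand; what a row does not reach is not made up. A row lasts 1/12 s, in which the tool goes at most 41.7 mm and 7.16 degrees, less where a joint would pass 70% of its speed; a pose out of reach is approached as far as the arm can. A call with a gripper value outside its range is refused whole. The fingers move at their own pace and stop on an object; the grip force is fixed at half the most. Time passes only in rows, so rows that do not move let the fingers close, or fill a call up. It gives the time, the measured TCP pose, the force and the opening at its end, in the units of the state.
- ctrl.get_obs(): the state, without advancing time (a new reading comes with each control period).
- ctrl.get_image(name): name is "scene" or "top"; returns a dict with "img" (480x640x3 uint8, red, green, blue), "range_z" (480x640 float32, mm along the optical axis (not along the pixel's ray), 0 where there is no reading), "mtx" (3x3 intrinsics, pixels), "k1" (the pictures are not rectified: a ray, as slopes to the right and down, at radius r is drawn at 1 + k1 r^2 times it, then the intrinsics apply), "rvec" (rotation vector, rad) and "tvec" (3), from world to camera coordinates, as OpenCV has them. Camera axes: x right, y down, z forward; pixel columns grow to the right and rows downward; lengths in mm; the calibration is good to about 2 mm. A picture is of the moment at which its call begins.
- ctrl.close_job(): hands the job in, once; it reports no verdict.
The state is a dict: "t": time; "qpos": joint angles; "qvel": joint speeds; "joint_torque": joint torques, N m; "ee_pos": TCP position; "orientation": TCP orientation; "ft_force": force on the tool from outside, world axes, zero at the start; "moment": the same for the moment, N m; "width": finger opening in mm.
Only numpy, scipy, OpenCV 4.12 (cv2) and the standard library are available. Lean on these libraries where they do the work, as an engineer would, in place of code of your own. Each camera call takes 0.05 s, during which the arm holds its last target. There are 200 camera calls.

TASK

Turn the big red coat button, lying face down with its brass shank up, over in the clamshell turnover nest: set it, still face down, into the flat blue leaf and let go, close the orange leaf fully over it, swing the blue leaf all the way over so that both leaves turn to the other side with the button between them, and swing the blue leaf fully back, leaving the button face up in the orange leaf. Then take the button out and seat it face up on the dark wooden display stand, its shank inside the stand's tube, and let go. Leave both leaves lying open flat and do not disturb the other goods on the counter.

Things in the scene. Friction and masses are not known exactly. Their poses are not given: they have to be found in the camera images.
- button_center (a point): Centre of the disc of the loose coat button: red disc 56 mm across, 10 mm thick. Face (own -z): low brass boss 30 mm across, 3 mm high. Back (own +z): brass shank in the middle, a block 22 mm long (own x), 10 mm wide (own y), 14 mm high. Disc surfaces 5 mm, shank top 19 mm from this point. Starts face down (own z up), this point 8 mm above the counter. About 45 g.
- nest: Turnover nest, a clamshell of a blue and an orange leaf hinged like an open book on an aluminium base, 190 x 250 x 6 mm, fixed to the counter. Origin: centre of the base's underside. Each leaf is a plate 130 x 100 mm with a white tube (48 mm outside, 38 inside, 18 deep) standing on it; the tube's top carries the button's disc, while the boss or shank goes into the tube.
- hinge (a point): Middle of the hinge axis, 38 mm above the counter. x runs along the hinge, z is up; the blue leaf lies on the -y side when open, the orange leaf on the +y side. Each leaf turns about this axis from flat on its own side, up and over, to upside down on the other side. Closed upon one another they hold the disc with 1 mm of play.
- blue_leaf (a joint): Angle of the blue leaf: 0 flat open on the -y side of the hinge, pi/2 upright, pi turned over onto the orange leaf's side. Starts at 0. Stops at 0 and pi. The hinge is stiff: it stays where it is left; about 1 to 2.5 N at the knob moves it.
- orange_leaf (a joint): Angle of the orange leaf: 0 flat open on the +y side of the hinge, pi/2 upright, pi closed upside down over the blue leaf. Starts between 0 and 0.7. Stops at 0 and pi. Stiff in the same way. The leaves do not touch one another: the button held between them makes the orange leaf go along as the blue leaf is swung over.
- blue_leaf_seat (a point): Point fixed to the blue leaf where the disc's centre lies when the button sits on its tube: 75 mm from the hinge axis, 5 mm above the tube's top, 0.5 mm below hinge level when flat. z up when flat open. Four tapered steel pins, 8 mm thick, axes 35 mm from the tube's axis towards hinge +-x and +-y, reach 10 mm above the tube's top and keep the disc centred within 3 mm.
- orange_leaf_seat (a point): The same point of the orange leaf: 75 mm from the hinge axis, 0.5 mm below hinge level when flat. z up when flat open. Its four pins stand on the diagonals, so that the disc's rim is free for fingers (down to 22 mm below the hinge level) along the hinge's +-x and +-y.
- blue_leaf_knob (a point): Centre of the blue leaf's black knob, a disc 24 mm in diameter and 16 mm thick along the hinge direction, on a 10 mm wide arm beyond the leaf's outer edge: 150 mm from the hinge axis, at hinge level when flat, 38 mm to the -x side of the hinge's middle. It can be pinched from above along the hinge direction and turns in the fingers as the leaf swings.
- orange_leaf_knob (a point): Centre of the orange leaf's black knob, of the same kind: 150 mm from the hinge axis, 38 mm to the +x side of the hinge's middle, so that closed the two knobs lie side by side 76 mm apart.
- stand_seat (a point): Where the disc's centre comes to lie when the button sits on the display stand, 50 mm above the counter. The stand is a dark wooden upright tube, 48 mm outside, 38 mm inside, 45 mm high, open at the top, on a round foot 72 mm across and 6 mm high; fixed to the counter.
- spool_green: Green thread spool, 40 mm across, 50 mm high, standing. Origin at the centre of its underside. Leave alone.
- spool_yellow: Yellow thread spool, 40 mm across, 50 mm high, standing. Origin at the centre of its underside. Leave alone.
- tin: Round steel tin with red lid, 75 mm across, 40 mm high. Origin at the centre of its underside. Leave alone.
- pin_box: Clear box of pins, 70 x 50 x 22 mm. Origin at the centre of its underside. Leave alone.
- bead_jar: Amber jar with blue cap, 56 mm across, 85 mm high. Origin at the centre of its underside. Leave alone.
- sequin_jar: Green jar with white cap, 48 mm across, 100 mm high. Origin at the centre of its underside. Leave alone.
There are look-alikes about, which are no part of the job. What is shaped like the part that bears stand_seat but purple is not meant.

How it is judged (in metres and radians):
On the way, in this order (a step that is already met when the one before it is completed fails the run):
1. the button lies face down in the flat blue leaf, let go (distance between button_center and blue_leaf_seat below 0.007 m and angle between button_center's own z axis and vertical below 0.12 rad and value of joint blue_leaf below 0.12 rad and contact force between the fingers and button below 0.3 N), for 0.2 s.
2. the orange leaf is closed over the button in the blue leaf (value of joint orange_leaf above 3 rad and value of joint blue_leaf below 0.12 rad and distance between button_center and blue_leaf_seat below 0.008 m), for 0.1 s.
3. both leaves have been swung over to the other side with the button between them, now face up (value of joint blue_leaf above 2.98 rad and value of joint orange_leaf below 0.14 rad and distance between button_center and orange_leaf_seat below 0.008 m and angle between button_center's own z axis and vertical above 2.98 rad), for 0.1 s.
4. the blue leaf is swung back flat, the button left face up in the orange leaf (value of joint each of blue_leaf, orange_leaf below 0.14 rad and distance between button_center and orange_leaf_seat below 0.008 m and angle between button_center's own z axis and vertical above 2.98 rad), for 0.1 s.
At the end, for the whole second after the job is handed in: The button rests face up on the display stand with its shank in the tube (disc centre within 8.5 mm sideways and 3 mm in height of the seat, level within 0.14 rad), at rest and let go; both leaves lie open flat, within 0.15 rad (horizontal distance between button_center and stand_seat below 0.0085 m and z of button_center in the frame of stand_seat between -0.003 and 0.003 m and angle between button_center's own z axis and vertical above 3 rad and linear speed of button below 0.02 m/s and value of joint each of blue_leaf, orange_leaf below 0.15 rad); the robot touches nothing.
It fails at once if another thing on the counter is shifted by more than 15 mm or knocked over (distance of any of spool_green, spool_yellow, tin, pin_box, bead_jar, sequin_jar from where it was at the start of the episode above 0.015 m or angle between any of spool_green, spool_yellow, tin, pin_box, bead_jar, sequin_jar's own z axis and vertical above 0.5 rad).
It also fails if it takes over 72 s, if anything falls off the work surface, if the arm or the gripper's body presses on something with over 40 N, if the wrist force passes 120 N, or if a joint passes its speed limit or range.

## Working session

There is one attempt and no reset: what is moved stays moved. The work goes in short steps, Python scripts to look and compute and a tool call to move; the robot and the scene stay as the last step left them, time stands still between calls to the robot, and variables do not carry over. Pictures are saved under pics/ and viewed, about 8 in all and at most 12, crops included, and the job is handed in when it is done.

Besides the shell and the picture viewer there is one more tool, called after "Call:" by a JSON object that holds its "op" and its "data", one argument or row to a line. apply_moves: Moves the arm, as the interface text tells. Its arguments: {"type":"object","properties":{"increments":{"type":"array","items":{"type":"object","properties":{"gripper":{"type":"number"},"delta_pos":{"type":"array","items":{"type":"number"}},"dr":{"type":"array","items":{"type":"number"}}}}}},"required":["increments"]}

```bash
mkdir -p pics; ls
cat > h.py <<'E'
import numpy as np, cv2
from workcell import ctrl
from scipy.spatial.transform import Rotation as R
def grab(n):
    d=ctrl.get_image(n); return d
def world(d):
    """per-pixel world points (480x640x3), nan where no range"""
    K=np.array(d["mtx"]);k=float(d["k1"])
    u,v=np.meshgrid(np.arange(640),np.arange(480))
    p=np.stack([u,v],-1).reshape(-1,1,2).astype(float)
    n=cv2.undistortPoints(p,K,np.array([k,0,0,0.])).reshape(480,640,2)
    z=d["range_z"].astype(float); z=np.where(z>0,z,np.nan)
    c=np.dstack([n*z[...,None],z])
    Rm=cv2.Rodrigues(np.array(d["rvec"],float))[0]
    return (c-np.array(d["tvec"],float).ravel())@Rm
def save(d,name,crop=None,s=1):
    im=cv2.cvtColor(d["img"],cv2.COLOR_RGB2BGR)
    if crop: x0,y0,x1,y1=crop; im=im[y0:y1,x0:x1]
    cv2.imwrite("pics/"+name,cv2.resize(im,None,fx=s,fy=s))
def pose():
    o=ctrl.get_obs(); return np.array(o["ee_pos"]),R.from_rotvec(o["orientation"]),o
E
python3 - <<'E'
from h import *
p,r,o=pose(); print(o); print(r.as_matrix().round(3))
for n in("scene","top"):
    d=grab(n); save(d,n+"0.png"); np.savez(n+"0.npz",w=world(d),**d)
    print(n,d["k1"],np.array(d["mtx"]).round(1).tolist())
E
```

```text
pics
{'t': 0.0, 'qpos': array([-1.35699516e+00,  4.23857094e-01,  1.63069627e+00,  1.38343791e-05,
        1.08860121e+00, -1.90282567e-02]), 'qvel': array([-0.00083605,  0.00172824, -0.00127427, -0.00140284,  0.00048228,
       -0.00061794]), 'joint_torque': array([-4.92859945e-04, -5.44625044e+01, -2.73667860e+01,  6.44800183e-02,
        2.28960993e-02, -1.07746855e-04]), 'ee_pos': array([ 144.09052546, -607.54117673,  195.98912159]), 'orientation': array([ 2.09853594,  0.24706411, -2.09883107]), 'ft_force': array([-0.20708353,  0.5857144 , -0.01928864]), 'moment': array([0.00532354, 0.01810293, 0.03857858]), 'width': 87.93416517379086}
[[-0.     0.231 -0.973]
 [ 0.002 -0.973 -0.231]
 [-1.    -0.002 -0.   ]]
scene -0.11430343689559791 [[489.8, 0.0, 309.6], [0.0, 489.8, 233.6], [0.0, 0.0, 1.0]]
top 0.011471987524589295 [[623.8, 0.0, 322.3], [0.0, 623.8, 241.1], [0.0, 0.0, 1.0]]
```

View pics/scene0.png

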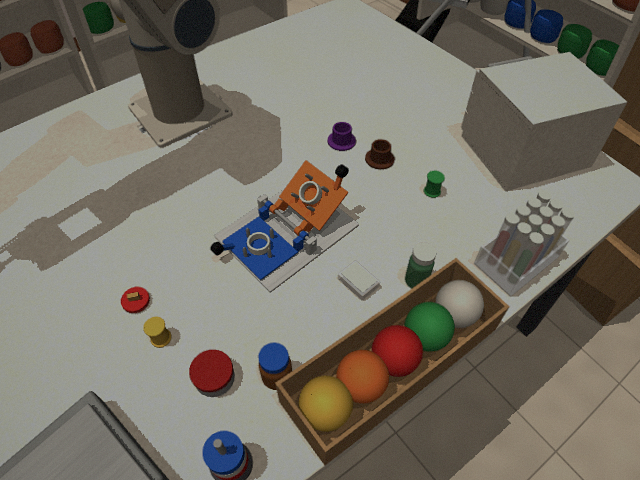

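View pics/top0.png

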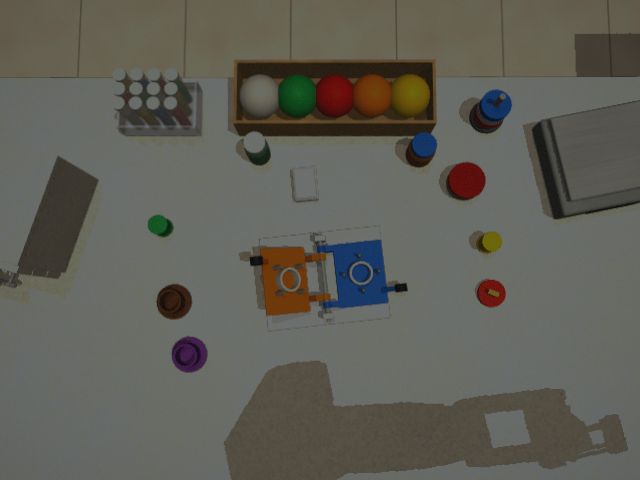

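The scene view shows the button at (135,299), the nest at (285,225), the brown stand at (380,152) and the purple decoy at (342,135). In the top view the button is at (491,293), the blue tube at (361,273), the orange tube at (290,279), the blue knob at (401,288), the orange knob at (257,261) and the brown stand at (174,300).

```bash
cat > m.py <<'E'
from h import *
d=np.load("top0.npz"); w=d["w"]; im=d["img"]
hsv=cv2.cvtColor(im,cv2.COLOR_RGB2HSV)
def sel(box,zr,h=None,smin=0,vmax=255,smax=255):
    x0,y0,x1,y1=box; m=np.zeros((480,640),bool); m[y0:y1,x0:x1]=True
    m&=(w[...,2]>zr[0])&(w[...,2]<zr[1])&(hsv[...,1]>=smin)&(hsv[...,1]<=smax)&(hsv[...,2]<=vmax)
    if h: m&=np.isin((hsv[...,0].astype(int)-h[0])%180,range((h[1]-h[0])%180+1))
    return m
def circ(m):
    c,r=cv2.minEnclosingCircle(w[m][:,:2].astype(np.float32)); return np.round(c,1),round(r,1),m.sum(),np.nanmedian(w[m][:,2]).round(1)
print("counter z",np.nanmedian(w[340:355,300:400,2]))
print("button",circ(sel((470,275,512,312),(8,20),(170,8),120)))
s=sel((470,275,512,312),(20,40)); P=w[s]; print("shank",cv2.minAreaRect(P[:,:2].astype(np.float32)),P[:,2].mean(),s.sum())
print("stand rim",circ(sel((155,280,195,320),(38,55))))
print("bluetube",circ(sel((345,258,378,290),(26,36),smax=110)))
b=sel((330,235,392,312),(10,24),(105,125),150); print("blueplate",cv2.minAreaRect(w[b][:,:2].astype(np.float32)),np.nanmedian(w[b][:,2]))
k=sel((394,280,412,296),(20,60),vmax=60); print("blueknob",w[k].min(0),w[k].max(0),k.sum())
o=sel((255,240,315,320),(10,120),(3,16),150); P=w[o];c=P.mean(0); n=np.linalg.svd(P-c)[2][2]; print("orange n",n,c)
k=sel((246,252,264,270),(20,160),vmax=60); print("orangeknob",np.median(w[k],0),w[k].min(0),w[k].max(0),k.sum())
a=sel((255,225,395,335),(2,10)); print("base",cv2.minAreaRect(w[a][:,:2].astype(np.float32)),a.sum())
for n,x,y in(("jarw",255,142),("tin",466,181),("yel",490,241),("box",305,184),("bead",423,143),("green",159,225),("purple",187,353)): print(n,w[y,x].round())
E
python3 m.py
```

```text
counter z -0.3721438285411611
button (array([ 489.2, -338.4]), 28.0, np.int64(498), np.float64(12.7))
shank ((488.7655944824219, -338.2729797363281), (22.164417266845703, 10.01368236541748), 67.17903137207031) 26.04986762469072 62
stand rim (array([472.2, 306.1]), 25.1, np.int64(193), np.float64(43.5))
bluetube (array([527.9, -73.8]), 23.8, np.int64(150), np.float64(31.5))
blueplate ((529.143310546875, -74.1526870727539), (128.0502471923828, 102.2538070678711), 6.340386867523193) 13.995632989334775
blueknob [ 491.50686421 -162.21262694   27.58812348] [ 505.59849639 -139.18754259   52.58061799] 92
orange n [ 0.05385082 -0.55952969  0.82705902] [511.70326252  76.02452446  63.63816407]
orangeknob [543.67821746 124.75579594 133.78348103] [535.77374146 114.19021507 120.6977963 ] [553.05732012 137.91902734 142.12759023] 115
base ((517.7898559570312, -0.6585845947265625), (223.3355255126953, 287.3561706542969), 0.08669939637184143) 4646
jarw [779. 134.  98.]
tin [ 714. -287.   37.]
yel [ 591. -330.   47.]
box [711.  39.  23.]
bead [ 780. -194.   84.]
green [622. 329.  52.]
purple [368. 277.   6.]
```

```bash
cat > g.py <<'E'
from h import *
a=np.deg2rad(6.2); hx=np.array([np.cos(a),np.sin(a),0]); hy=np.array([-np.sin(a),np.cos(a),0]); ez=np.array([0,0,1.])
H=np.array([519.3,0.6,38.])
YH=6.2
def down(yaw):
    t=np.deg2rad(yaw); y=np.array([np.cos(t),np.sin(t),0]); return R.from_matrix(np.stack([-ez,y,np.cross(-ez,y)],1))
def knob(blue,th):
    s=-1 if blue else 1
    return H+s*38*hx+150*(s*np.cos(th)*hy+np.sin(th)*ez)
def plan(wps,cur=None):
    """wps: list of (xyz,yaw,n) ; print tool-frame rows"""
    p,r=cur if cur else pose()[:2]
    for t,yaw,n in wps:
        t=np.array(t,float); rv=(r.inv()*down(yaw)).as_rotvec(); dp=(t-p)/n
        print("->",t.round(1),"steps mm",np.linalg.norm(dp).round(1))
        for i in range(n):
            print("  ",np.round(r.inv().apply(dp)/10,2).tolist(),np.round(rv/n,3).tolist()); r=r*R.from_rotvec(rv/n)
        p=t
E
python3 - <<'E'
from g import *
plan([((488.8,-338.3,130),-22.8,15),((488.8,-338.3,40),-22.8,5)])
E
```

```text
-> [ 488.8 -338.3  130. ] steps mm 29.5
   [0.44, -1.22, -2.65] [-0.063, -0.0, 0.0]
   [0.44, -1.05, -2.72] [-0.063, -0.0, 0.0]
   [0.44, -0.88, -2.78] [-0.063, -0.0, 0.0]
   [0.44, -0.7, -2.83] [-0.063, -0.0, 0.0]
   [0.44, -0.52, -2.87] [-0.063, -0.0, 0.0]
   [0.44, -0.34, -2.9] [-0.063, -0.0, 0.0]
   [0.44, -0.16, -2.91] [-0.063, -0.0, 0.0]
   [0.44, 0.02, -2.92] [-0.063, -0.0, 0.0]
   [0.44, 0.21, -2.91] [-0.063, -0.0, 0.0]
   [0.44, 0.39, -2.89] [-0.063, -0.0, 0.0]
   [0.44, 0.57, -2.86] [-0.063, -0.0, 0.0]
   [0.44, 0.75, -2.82] [-0.063, -0.0, 0.0]
   [0.44, 0.92, -2.77] [-0.063, -0.0, 0.0]
   [0.44, 1.09, -2.7] [-0.063, -0.0, 0.0]
   [0.44, 1.26, -2.63] [-0.063, -0.0, 0.0]
-> [ 488.8 -338.3   40. ] steps mm 18.0
   [1.8, -0.0, 0.0] [0.0, -0.0, -0.0]
   [1.8, -0.0, 0.0] [0.0, -0.0, -0.0]
   [1.8, -0.0, 0.0] [0.0, -0.0, -0.0]
   [1.8, 0.0, 0.0] [0.0, -0.0, -0.0]
   [1.8, 0.0, 0.0] [0.0, -0.0, -0.0]
```

Call:
{"op": "apply_moves", "data": {
  "increments": [
    {"gripper": 45,"delta_pos": [0.44,-1.22,-2.65],"dr": [-0.063,0,0]},
    {"gripper": 45,"delta_pos": [0.44,-1.05,-2.72],"dr": [-0.063,0,0]},
    {"gripper": 45,"delta_pos": [0.44,-0.88,-2.78],"dr": [-0.063,0,0]},
    {"gripper": 45,"delta_pos": [0.44,-0.7,-2.83],"dr": [-0.063,0,0]},
    {"gripper": 45,"delta_pos": [0.44,-0.52,-2.87],"dr": [-0.063,0,0]}
  ]
}}

```text
t: 0.52
ee_pos: [259.7, -517.0, 174.2]
orientation: [1.91, 0.54, -1.911]
ft_force: [0.3, -0.5, -0.5]
width: 58.0
```

Call:
{"op": "apply_moves", "data": {
  "increments": [
    {"gripper": 45,"delta_pos": [0.44,-0.34,-2.9],"dr": [-0.063,0,0]},
    {"gripper": 45,"delta_pos": [0.44,-0.16,-2.91],"dr": [-0.063,0,0]},
    {"gripper": 45,"delta_pos": [0.44,0.02,-2.92],"dr": [-0.063,0,0]},
    {"gripper": 45,"delta_pos": [0.44,0.21,-2.91],"dr": [-0.063,0,0]},
    {"gripper": 45,"delta_pos": [0.44,0.39,-2.89],"dr": [-0.063,0,0]}
  ]
}}

```text
t: 0.93
ee_pos: [374.6, -426.9, 152.3]
orientation: [1.707, 0.789, -1.707]
ft_force: [0.2, 0.0, 0.1]
width: 39.4
```

Call:
{"op": "apply_moves", "data": {
  "increments": [
    {"gripper": 45,"delta_pos": [0.44,0.57,-2.86],"dr": [-0.063,0,0]},
    {"gripper": 45,"delta_pos": [0.44,0.75,-2.82],"dr": [-0.063,0,0]},
    {"gripper": 45,"delta_pos": [0.44,0.92,-2.77],"dr": [-0.063,0,0]},
    {"gripper": 45,"delta_pos": [0.44,1.09,-2.7],"dr": [-0.063,0,0]},
    {"gripper": 45,"delta_pos": [0.44,1.26,-2.63],"dr": [-0.063,0,0]}
  ]
}}

```text
t: 1.35
ee_pos: [489.1, -336.6, 130.2]
orientation: [1.49, 1.0, -1.491]
ft_force: [-1.8, -0.3, 0.2]
width: 39.7
```

Call:
{"op": "apply_moves", "data": {
  "increments": [
    {"gripper": 45,"delta_pos": [1.8,0,0],"dr": [0,0,0]},
    {"gripper": 45,"delta_pos": [1.8,0,0],"dr": [0,0,0]},
    {"gripper": 45,"delta_pos": [1.8,0,0],"dr": [0,0,0]},
    {"gripper": 45,"delta_pos": [1.8,0,0],"dr": [0,0,0]},
    {"gripper": 45,"delta_pos": [1.0,0,0],"dr": [0,0,0]}
  ]
}}

```text
t: 1.77
ee_pos: [487.2, -337.0, 46.6]
orientation: [1.492, 1.0, -1.494]
ft_force: [-0.2, 0.1, 0.3]
width: 39.5
```

Run:
```python
from g import *
print(pose()[0],pose()[1].as_matrix().round(3),pose()[2]["width"])
plan([((488.8,-338.3,23),-22.8,3)])
d=grab("scene"); save(d,"s1.png",(60,220,260,370),4)
```

```text
[ 487.2214196  -336.95605747   46.56088292] [[-0.002  0.924 -0.383]
 [ 0.002 -0.383 -0.924]
 [-1.    -0.003 -0.001]] 39.47004906890594
-> [ 488.8 -338.3   23. ] steps mm 7.9
   [0.79, 0.07, 0.02] [0.002, -0.0, 0.001]
   [0.79, 0.07, 0.02] [0.002, -0.0, 0.001]
   [0.79, 0.07, 0.02] [0.002, -0.0, 0.001]
```

Call:
{"op": "apply_moves", "data": {
  "increments": [
    {"gripper": 45,"delta_pos": [0.8,0.07,0.02],"dr": [0,0,0]},
    {"gripper": 45,"delta_pos": [0.8,0.07,0.02],"dr": [0,0,0]},
    {"gripper": 45,"delta_pos": [0.78,0.07,0.02],"dr": [0,0,0]},
    {"gripper": 45,"delta_pos": [0,0,0],"dr": [0,0,0]},
    {"gripper": 0,"delta_pos": [0,0,0],"dr": [0,0,0]}
  ]
}}

```text
t: 2.23
ee_pos: [489.9, -339.3, 24.8]
orientation: [1.493, 0.997, -1.493]
ft_force: [0.5, -1.4, 0.2]
width: 35.7
```

Call:
{"op": "apply_moves", "data": {
  "increments": [
    {"gripper": 0,"delta_pos": [0,0,0],"dr": [0,0,0]},
    {"gripper": 0,"delta_pos": [0,0,0],"dr": [0,0,0]},
    {"gripper": 0,"delta_pos": [0,0,0],"dr": [0,0,0]},
    {"gripper": 0,"delta_pos": [0,0,0],"dr": [0,0,0]},
    {"gripper": 0,"delta_pos": [0,0,0],"dr": [0,0,0]}
  ]
}}

```text
t: 2.65
ee_pos: [490.1, -339.3, 25.3]
orientation: [1.493, 0.997, -1.492]
ft_force: [0.8, 0.3, 0.5]
width: 3.0
```

Call:
{"op": "apply_moves", "data": {
  "increments": [
    {"gripper": 0,"delta_pos": [-1,0,0],"dr": [0,0,0]},
    {"gripper": 0,"delta_pos": [-2,0,0],"dr": [0,0,0]},
    {"gripper": 0,"delta_pos": [-2,0,0],"dr": [0,0,0]},
    {"gripper": 0,"delta_pos": [-2,0,0],"dr": [0,0,0]},
    {"gripper": 0,"delta_pos": [-2,0,0],"dr": [0,0,0]}
  ]
}}

```text
t: 3.07
ee_pos: [490.0, -339.2, 116.6]
orientation: [1.493, 0.997, -1.492]
ft_force: [0.8, -0.5, -0.4]
width: 0.3
```

Run:
```python
from g import *
p,r,o=pose();print(p,o["width"],o["ft_force"])
S=H-75*hy; print("seat",S)
plan([((S[0],S[1],110),YH,12),((S[0],S[1],70),YH,3)])
d=grab("scene"); save(d,"s1.png",(60,200,260,350),4)
```

```text
[ 489.9903451  -339.22647287  116.64846034] 0.31238126975839764 [ 0.7875867  -0.53999606 -0.44724707]
seat [527.39995168 -73.9613223   38.        ]
-> [527.4 -74.  110. ] steps mm 22.3
   [0.06, -0.56, -2.16] [-0.042, 0.0, -0.0]
   [0.06, -0.47, -2.18] [-0.042, 0.0, -0.0]
   [0.06, -0.38, -2.2] [-0.042, 0.0, -0.0]
   [0.06, -0.28, -2.21] [-0.042, 0.0, -0.0]
   [0.06, -0.19, -2.22] [-0.042, 0.0, -0.0]
   [0.06, -0.1, -2.23] [-0.042, 0.0, -0.0]
   [0.06, -0.01, -2.23] [-0.042, 0.0, -0.0]
   [0.06, 0.09, -2.23] [-0.042, 0.0, -0.0]
   [0.06, 0.18, -2.23] [-0.042, 0.0, -0.0]
   [0.06, 0.27, -2.22] [-0.042, 0.0, -0.0]
   [0.06, 0.37, -2.2] [-0.042, 0.0, -0.0]
   [0.06, 0.46, -2.18] [-0.042, 0.0, -0.0]
-> [527.4 -74.   70. ] steps mm 13.3
   [1.33, 0.0, -0.0] [-0.0, 0.0, 0.0]
   [1.33, 0.0, -0.0] [-0.0, 0.0, 0.0]
   [1.33, 0.0, -0.0] [-0.0, 0.0, 0.0]
```

View pics/s1.png

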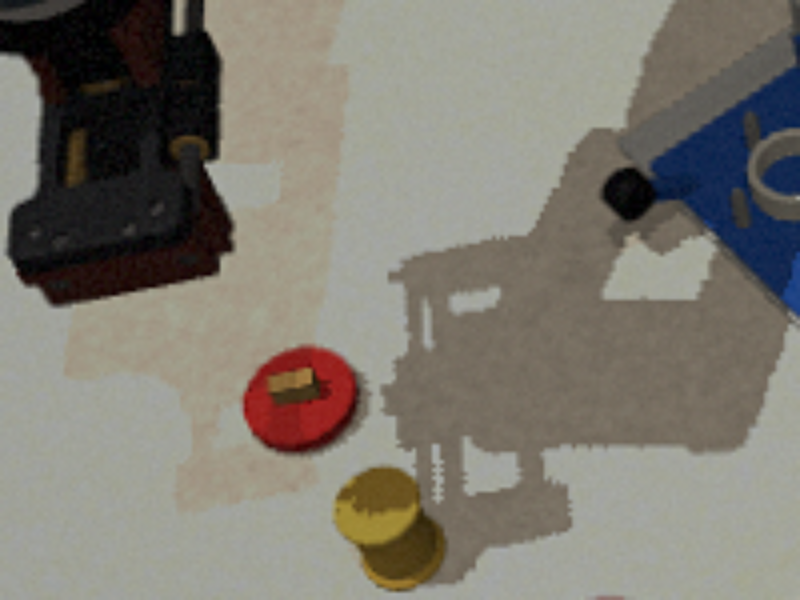

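Run:
```python
from g import *
p,r,o=pose()
out=[]
for n in("scene","top"):
    d=grab(n); 
    pts=np.array([p,p+r.apply([8,0,0]),p+r.apply([-72,0,0]),[489,-338,13]])
    q=cv2.projectPoints(pts,np.array(d["rvec"],float),np.array(d["tvec"],float),np.array(d["mtx"]),np.array([float(d["k1"]),0,0,0]))[0].reshape(-1,2)
    print(n,q.round(0).tolist())
    w=world(d)
    if n=="top":
        m=(np.abs(w[...,0]-490)<150)&(np.abs(w[...,1]+339)<120)&(w[...,2]>60); print(np.nanmin(w[m],0),np.nanmax(w[m],0),m.sum())
        im=d["img"]
    im=cv2.cvtColor(d["img"],cv2.COLOR_RGB2BGR).copy()
    for a in q: cv2.circle(im,tuple(int(v) for v in a.round()),3,(0,255,255),1)
    im=im[180:400,20:320] if n=="scene" else im[180:400,340:640]
    out.append(im)
cv2.imwrite("pics/s2.png",cv2.resize(np.vstack(out),None,fx=1.36,fy=1.36))
```

```text
scene [[115.0, 268.0], [117.0, 271.0], [101.0, 244.0], [134.0, 297.0]]
top [[508.0, 290.0], [507.0, 290.0], [520.0, 288.0], [491.0, 293.0]]
[ 340.00157724 -405.89914777  223.96094267] [ 582.93436498 -219.00063828  707.57424993] 18553
```

View pics/s2.png

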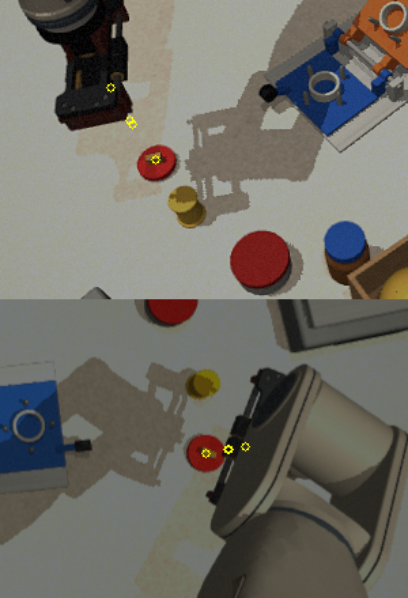

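Both views put the drawn gripper left of and above the projected TCP (131,122 in the upper half), and no fingers are visible there. I'll check the gripper's position from depth.

Run:
```python
from g import *
p,r,o=pose()
d=grab("scene"); w=world(d)
m=np.zeros((480,640),bool); m[180:300,20:150]=True
m&=(w[...,2]>60)
P=r.inv().apply(w[m]-p)   # tool frame
for lo in range(-220,60,20):
    s=(P[:,0]>=lo)&(P[:,0]<lo+20)
    if s.sum()>3: print(lo,s.sum(),P[s].min(0).round(),P[s].max(0).round())
d2=grab("top"); save(d2,"x.png"); w2=world(d2); m=np.zeros((480,640),bool); m[200:360,480:560]=True; m&=(w2[...,2]>60)
P=r.inv().apply(w2[m]-p)
for lo in range(-220,60,20):
    s=(P[:,0]>=lo)&(P[:,0]<lo+20)
    if s.sum()>3: print("top",lo,s.sum(),P[s].min(0).round(),P[s].max(0).round())
save(d,"s3.png",(40,150,240,300),4)
```

```text
-220 606 [-218.  -12.  -38.] [-200.   40.   34.]
-200 125 [-200.  -29.  -38.] [-180.   39.   30.]
-180 249 [-180.  -13.  -25.] [-160.   20.   20.]
-160 1739 [-160.  -76.  -34.] [-140.   92.   33.]
-140 929 [-140.  -85.  -34.] [-120.   89.   34.]
-120 427 [-120.  -78.  -34.] [-105.   84.   33.]
-80 25 [-71. -10. -12.] [-61.  14.  -9.]
-60 59 [-60.  -8. -12.] [-41.  13.  -5.]
-40 33 [-40.  -7. -12.] [-25.  12.  -6.]
top -160 404 [-153.  -90.  -34.] [-140.   87.   -7.]
top -140 497 [-140.  -90.  -34.] [-120.   84.  -19.]
top -120 153 [-120.  -82.  -34.] [-106.   78.  -21.]
```

View pics/s3.png

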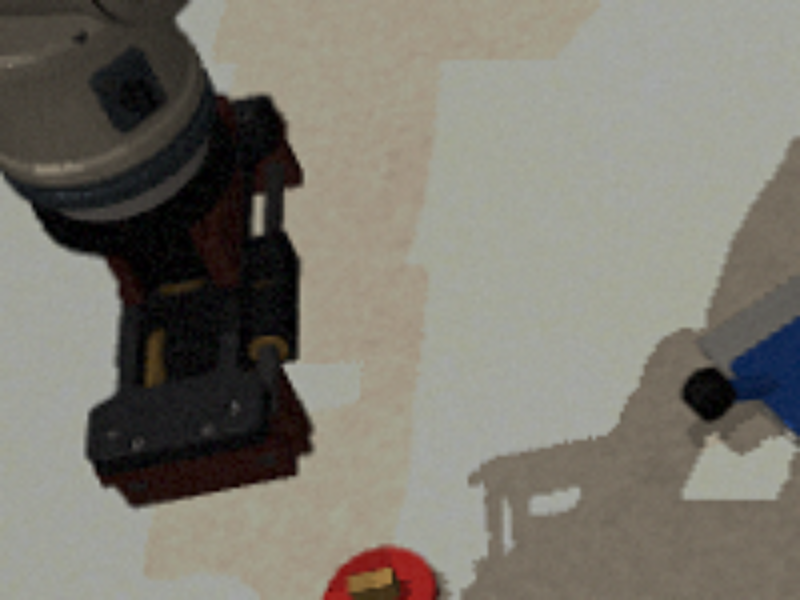

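The depth shows the body and fingertips sit about 33.5 mm farther back along the tool than the reported TCP implies. The body starts at -105.5 where -72 was expected, and the finger ends at -25 where +8 was expected. So the fingers closed above the shank. I'll put this offset into the pose helper and try the grasp again.

```bash
sed -i 's/o=ctrl.get_obs(); return np.array(o\["ee_pos"\]),R.from_rotvec(o\["orientation"\]),o/o=ctrl.get_obs(); r=R.from_rotvec(o["orientation"]); return np.array(o["ee_pos"])+r.apply([-33.5,0,0]),r,o/' h.py
python3 - <<'E'
from g import *
print(pose()[0])
plan([((488.8,-338.3,35),-22.8,5),((488.8,-338.3,23.5),-22.8,3)])
E
```

```text
[ 489.67937194 -339.05461087  148.33106132]
-> [ 488.8 -338.3   35. ] steps mm 22.7
   [2.27, -0.02, -0.01] [0.001, -0.0, 0.0]
   [2.27, -0.02, -0.01] [0.001, -0.0, 0.0]
   [2.27, -0.02, -0.01] [0.001, -0.0, 0.0]
   [2.27, -0.02, -0.01] [0.001, -0.0, 0.0]
   [2.27, -0.02, -0.01] [0.001, -0.0, 0.0]
-> [ 488.8 -338.3   23.5] steps mm 3.8
   [0.38, -0.0, -0.0] [-0.0, 0.0, -0.0]
   [0.38, -0.0, -0.0] [-0.0, 0.0, -0.0]
   [0.38, -0.0, -0.0] [-0.0, 0.0, -0.0]
```

Call:
{"op": "apply_moves", "data": {
  "increments": [
    {"gripper": 35,"delta_pos": [0,0,0],"dr": [0,0,0]},
    {"gripper": 35,"delta_pos": [1.5,-0.04,-0.02],"dr": [0,0,0]},
    {"gripper": 35,"delta_pos": [3.3,-0.04,-0.02],"dr": [0,0,0]},
    {"gripper": 35,"delta_pos": [3.3,-0.02,-0.01],"dr": [0,0,0]},
    {"gripper": 35,"delta_pos": [2.2,0,0],"dr": [0,0,0]}
  ]
}}

```text
t: 3.73
ee_pos: [487.5, -337.1, 8.5]
orientation: [1.492, 1.001, -1.495]
ft_force: [-0.8, -0.3, -0.5]
width: 29.1
```

Call:
{"op": "apply_moves", "data": {
  "increments": [
    {"gripper": 35,"delta_pos": [1.0,0,0],"dr": [0,0,0]},
    {"gripper": 35,"delta_pos": [0.7,0,0],"dr": [0,0,0]},
    {"gripper": 35,"delta_pos": [0.4,0,0],"dr": [0,0,0]},
    {"gripper": 35,"delta_pos": [0,0,0],"dr": [0,0,0]},
    {"gripper": 0,"delta_pos": [0,0,0],"dr": [0,0,0]}
  ]
}}

```text
t: 4.15
ee_pos: [489.9, -338.9, -8.2]
orientation: [1.493, 0.996, -1.492]
ft_force: [0.6, -0.4, -0.4]
width: 26.8
```

Call:
{"op": "apply_moves", "data": {
  "increments": [
    {"gripper": 0,"delta_pos": [0,0,0],"dr": [0,0,0]},
    {"gripper": 0,"delta_pos": [0,0,0],"dr": [0,0,0]},
    {"gripper": 0,"delta_pos": [0,0,0],"dr": [0,0,0]},
    {"gripper": 0,"delta_pos": [0,0,0],"dr": [0,0,0]},
    {"gripper": 0,"delta_pos": [0,0,0],"dr": [0,0,0]}
  ]
}}

```text
t: 4.57
ee_pos: [489.8, -338.9, -8.0]
orientation: [1.493, 0.995, -1.492]
ft_force: [-0.9, 1.1, 7.2]
width: 9.8
```

Call:
{"op": "apply_moves", "data": {
  "increments": [
    {"gripper": 0,"delta_pos": [-0.5,0,0],"dr": [0,0,0]},
    {"gripper": 0,"delta_pos": [-1.5,0,0],"dr": [0,0,0]},
    {"gripper": 0,"delta_pos": [-2.5,0,0],"dr": [0,0,0]},
    {"gripper": 0,"delta_pos": [-2.5,0,0],"dr": [0,0,0]},
    {"gripper": 0,"delta_pos": [-2,0,0],"dr": [0,0,0]}
  ]
}}

```text
t: 4.98
ee_pos: [489.4, -338.5, 82.6]
orientation: [1.493, 0.997, -1.492]
ft_force: [0.3, -0.4, 0.4]
width: 9.6
```

Run:
```python
from g import *
p,r,o=pose();print(p,o["width"],o["ft_force"])
S=H-75*hy; print("seat",S)
plan([((S[0],S[1],115),YH,12),((S[0],S[1],75),YH,3)])
```

```text
[ 489.34130593 -338.44635033  116.11897374] 9.598084557114978 [ 0.33266479 -0.35620742  0.40594131]
seat [527.39995168 -73.9613223   38.        ]
-> [527.4 -74.  115. ] steps mm 22.3
   [0.01, -0.55, -2.16] [-0.042, 0.0, -0.0]
   [0.01, -0.46, -2.18] [-0.042, 0.0, -0.0]
   [0.01, -0.37, -2.2] [-0.042, 0.0, -0.0]
   [0.01, -0.28, -2.21] [-0.042, 0.0, -0.0]
   [0.01, -0.18, -2.22] [-0.042, 0.0, -0.0]
   [0.01, -0.09, -2.22] [-0.042, 0.0, -0.0]
   [0.01, 0.0, -2.23] [-0.042, 0.0, -0.0]
   [0.01, 0.09, -2.22] [-0.042, 0.0, -0.0]
   [0.01, 0.19, -2.22] [-0.042, 0.0, -0.0]
   [0.01, 0.28, -2.21] [-0.042, 0.0, -0.0]
   [0.01, 0.37, -2.2] [-0.042, 0.0, -0.0]
   [0.01, 0.46, -2.18] [-0.042, 0.0, -0.0]
-> [527.4 -74.   75. ] steps mm 13.3
   [1.33, 0.0, -0.0] [0.0, 0.0, 0.0]
   [1.33, 0.0, -0.0] [0.0, 0.0, 0.0]
   [1.33, 0.0, 0.0] [0.0, 0.0, 0.0]
```

Call:
{"op": "apply_moves", "data": {
  "increments": [
    {"gripper": 0,"delta_pos": [0,-0.55,-2.16],"dr": [-0.042,0,0]},
    {"gripper": 0,"delta_pos": [0,-0.46,-2.18],"dr": [-0.042,0,0]},
    {"gripper": 0,"delta_pos": [0,-0.37,-2.2],"dr": [-0.042,0,0]},
    {"gripper": 0,"delta_pos": [0,-0.28,-2.21],"dr": [-0.042,0,0]},
    {"gripper": 0,"delta_pos": [0,-0.18,-2.22],"dr": [-0.042,0,0]}
  ]
}}

```text
t: 5.4
ee_pos: [505.0, -227.1, 81.3]
orientation: [1.341, 1.118, -1.341]
ft_force: [-0.3, 0.7, -0.5]
width: 9.7
```

Call:
{"op": "apply_moves", "data": {
  "increments": [
    {"gripper": 0,"delta_pos": [0,-0.09,-2.22],"dr": [-0.042,0,0]},
    {"gripper": 0,"delta_pos": [0,0,-2.23],"dr": [-0.042,0,0]},
    {"gripper": 0,"delta_pos": [0,0.09,-2.22],"dr": [-0.042,0,0]},
    {"gripper": 0,"delta_pos": [0,0.19,-2.22],"dr": [-0.042,0,0]},
    {"gripper": 0,"delta_pos": [0,0.28,-2.21],"dr": [-0.042,0,0]}
  ]
}}

```text
t: 5.82
ee_pos: [520.6, -116.8, 81.2]
orientation: [1.188, 1.223, -1.188]
ft_force: [-0.3, -0.2, 0.0]
width: 9.7
```

Call:
{"op": "apply_moves", "data": {
  "increments": [
    {"gripper": 0,"delta_pos": [0,0.37,-2.2],"dr": [-0.042,0,0]},
    {"gripper": 0,"delta_pos": [0,0.46,-2.18],"dr": [-0.042,0,0]},
    {"gripper": 0,"delta_pos": [1.5,0,0],"dr": [0,0,0]},
    {"gripper": 0,"delta_pos": [1.5,0,0],"dr": [0,0,0]},
    {"gripper": 0,"delta_pos": [0.8,0,0],"dr": [0,0,0]}
  ]
}}

```text
t: 6.23
ee_pos: [526.3, -73.1, 42.1]
orientation: [1.126, 1.261, -1.127]
ft_force: [-0.9, 0.5, -0.4]
width: 9.6
```

Run:
```python
from g import *
p,r,o=pose();print(p,o["width"],o["ft_force"],np.degrees(np.arctan2(*r.as_matrix()[[1,0],1])))
d=grab("scene"); w=world(d); hsv=cv2.cvtColor(d["img"],cv2.COLOR_RGB2HSV)
m=((hsv[...,0]<8)|(hsv[...,0]>172))&(hsv[...,1]>150)&(w[...,2]>40)&(w[...,2]<100)
m[:,:180]=0;m[:,340:]=0
P=w[m];print(m.sum(),P.min(0),P.max(0),P.mean(0))
c,rr=cv2.minEnclosingCircle(P[:,:2].astype(np.float32)); print("disc",c,rr)
S=H-75*hy
plan([((S[0],S[1],60),YH,4),((S[0],S[1],55),YH,3)])
save(d,"s4.png",(170,150,370,300),4)
```

```text
[526.31261632 -73.10795581  75.55682645] 9.599204147170438 [-0.9057897   0.5053268  -0.39162214] 6.421410800253357
1134 [ 493.16406921 -343.28359839   40.0004627 ] [890.63963223 -56.47685886  97.88052189] [ 670.85336996 -233.58907226   47.80966356]
disc (697.7703857421875, -212.87522888183594) 232.8195343017578
-> [527.4 -74.   60. ] steps mm 3.7
   [0.36, 0.04, 0.02] [0.001, -0.0, 0.001]
   [0.36, 0.04, 0.02] [0.001, -0.0, 0.001]
   [0.36, 0.04, 0.02] [0.001, -0.0, 0.001]
   [0.36, 0.04, 0.02] [0.001, -0.0, 0.001]
-> [527.4 -74.   55. ] steps mm 1.7
   [0.17, -0.0, 0.0] [0.0, 0.0, -0.0]
   [0.17, -0.0, 0.0] [0.0, 0.0, -0.0]
   [0.17, -0.0, 0.0] [0.0, 0.0, -0.0]
```

View pics/s4.png

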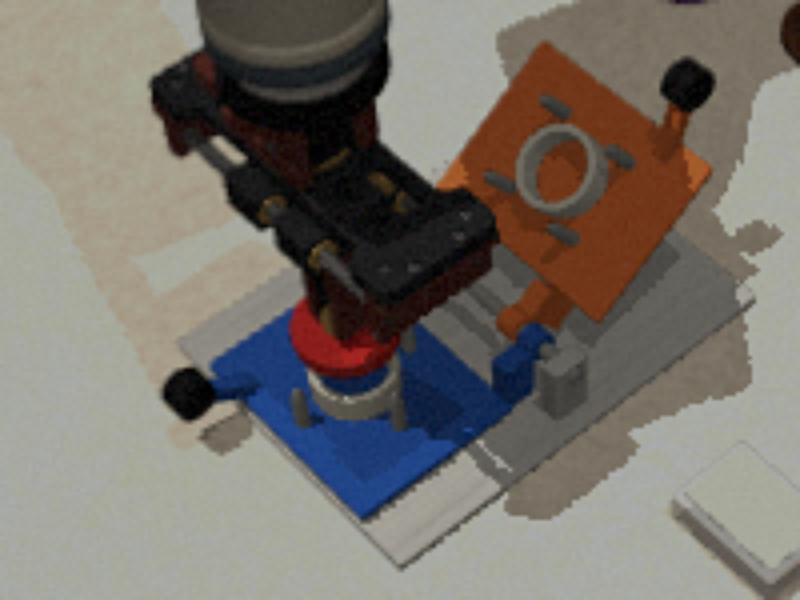

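The picture shows the button at (343,335) hanging level over the blue tube. I'll lower it and release.

Call:
{"op": "apply_moves", "data": {
  "increments": [
    {"gripper": 0,"delta_pos": [0.5,0.02,0.01],"dr": [0,0,0]},
    {"gripper": 0,"delta_pos": [0.5,0.02,0.01],"dr": [0,0,0]},
    {"gripper": 0,"delta_pos": [0.5,0.02,0.01],"dr": [0,0,0]},
    {"gripper": 0,"delta_pos": [0.3,0.02,0.02],"dr": [0,0,0]},
    {"gripper": 0,"delta_pos": [0.2,0.02,0.01],"dr": [0,0,0]}
  ]
}}

```text
t: 6.7
ee_pos: [528.0, -74.5, 22.7]
orientation: [1.127, 1.26, -1.127]
ft_force: [-0.7, -0.7, -1.2]
width: 9.7
```

Call:
{"op": "apply_moves", "data": {
  "increments": [
    {"gripper": 0,"delta_pos": [0,0,0],"dr": [0,0,0]},
    {"gripper": 0,"delta_pos": [0,0,0],"dr": [0,0,0]},
    {"gripper": 0,"delta_pos": [0,0,0],"dr": [0,0,0]},
    {"gripper": 0,"delta_pos": [0,0,0],"dr": [0,0,0]},
    {"gripper": 0,"delta_pos": [0,0,0],"dr": [0,0,0]}
  ]
}}

```text
t: 7.12
ee_pos: [528.2, -74.3, 23.2]
orientation: [1.127, 1.259, -1.127]
ft_force: [-0.1, 0.5, -1.1]
width: 9.9
```

Call:
{"op": "apply_moves", "data": {
  "increments": [
    {"gripper": 0,"delta_pos": [0.1,0,0],"dr": [0,0,0]},
    {"gripper": 0,"delta_pos": [0.1,0,0],"dr": [0,0,0]},
    {"gripper": 0,"delta_pos": [0,0,0],"dr": [0,0,0]},
    {"gripper": 0,"delta_pos": [0,0,0],"dr": [0,0,0]},
    {"gripper": 35,"delta_pos": [0,0,0],"dr": [0,0,0]}
  ]
}}

```text
t: 7.53
ee_pos: [528.2, -74.3, 21.2]
orientation: [1.127, 1.259, -1.127]
ft_force: [-0.8, 0.6, 0.1]
width: 13.5
```

Call:
{"op": "apply_moves", "data": {
  "increments": [
    {"gripper": 35,"delta_pos": [0,0,0],"dr": [0,0,0]},
    {"gripper": 35,"delta_pos": [0,0,0],"dr": [0,0,0]},
    {"gripper": 35,"delta_pos": [0,0,0],"dr": [0,0,0]},
    {"gripper": 35,"delta_pos": [-0.5,0,0],"dr": [0,0,0]},
    {"gripper": 35,"delta_pos": [-2,0,0],"dr": [0,0,0]}
  ]
}}

```text
t: 7.95
ee_pos: [526.0, -73.9, 44.2]
orientation: [1.125, 1.264, -1.13]
ft_force: [0.6, -0.8, -0.2]
width: 30.9
```

Call:
{"op": "apply_moves", "data": {
  "increments": [
    {"gripper": 40,"delta_pos": [-3.5,0,0],"dr": [0,0,0]},
    {"gripper": 40,"delta_pos": [-3.5,0,0],"dr": [0,0,0]},
    {"gripper": 40,"delta_pos": [-3.5,0,0],"dr": [0,0,0]},
    {"gripper": 40,"delta_pos": [-3.5,0,0],"dr": [0,0,0]},
    {"gripper": 40,"delta_pos": [-0.5,0,0],"dr": [0,0,0]}
  ]
}}

```text
t: 8.37
ee_pos: [531.4, -74.8, 197.3]
orientation: [1.13, 1.251, -1.121]
ft_force: [1.8, 0.2, 0.8]
width: 35.5
```

Run:
```python
from g import *
p,r,o=pose();print(p,o["width"],o["ft_force"])
d=grab("scene"); w=world(d); hsv=cv2.cvtColor(d["img"],cv2.COLOR_RGB2HSV)
S=H-75*hy
m=((hsv[...,0]<6)|(hsv[...,0]>172))&(hsv[...,1]>120)&(np.hypot(w[...,0]-S[0],w[...,1]-S[1])<50)&(w[...,2]>25)&(w[...,2]<75)
P=w[m];print(m.sum(),P.min(0),P.max(0)); t=P[P[:,2]>np.median(P[:,2])-2]
print("disc",cv2.minEnclosingCircle(t[:,:2].astype(np.float32)),np.median(t[:,2]))
# orange knob from scene
K=knob(False,.6)
m=(hsv[...,2]<50)&(np.linalg.norm(w-K,axis=-1)<30); P=w[m]; print("oknob pred",K,"seen",P.mean(0),P.min(0),P.max(0))
m=(hsv[...,0]>2)&(hsv[...,0]<18)&(hsv[...,1]>150)&(np.linalg.norm(w-(H+75*hy*.8+ez*40),axis=-1)<90);P=w[m];c=P.mean(0);n=np.linalg.svd(P-c)[2][2];print("n",n*np.sign(n[2]))
save(d,"s5.png",(170,130,370,280),4)
```

```text
[531.1308071  -74.74997929 230.81616802] 35.455984897459714 [1.78451392 0.15854527 0.827997  ]
432 [ 500.09069758 -102.54643756   26.77350798] [557.31243544 -43.42035721  48.35207139]
disc ((529.8297119140625, -74.76676940917969), 29.374126434326172) 43.04077341921672
oknob pred [543.70737943 127.78020509 122.69637101] seen [549.73330077 123.06087375 130.30401015] [539.80123366 113.34045368 116.18250539] [557.19774093 137.94551568 138.99169076]
n [ 0.05196205 -0.50067249  0.86407581]
```

View pics/s5.png

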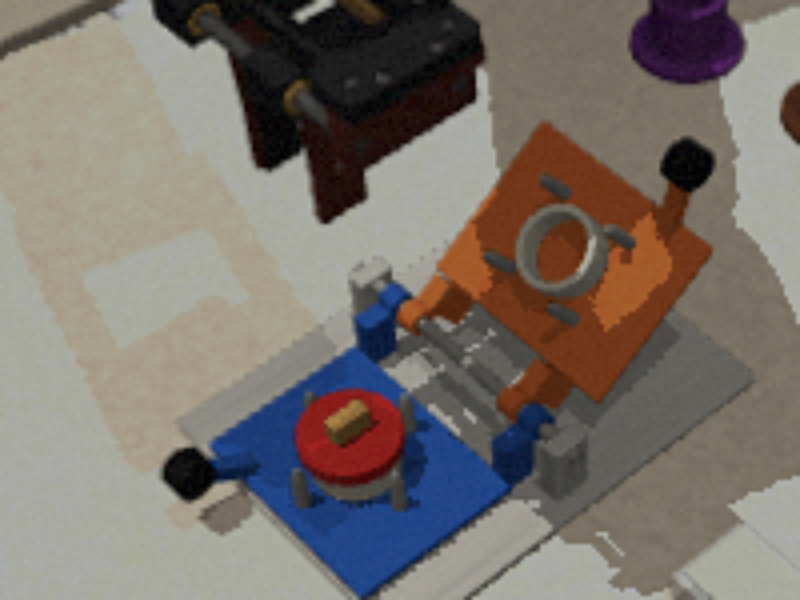

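The button sits centred in the blue leaf. Its centre measures (529.8,-74.8) with the disc top at 43, where 42.5 was expected. The orange knob is at crop (688,165), which puts its angle at about 0.635. Next is closing the orange leaf.

```bash
cat >> g.py <<'E'
def arc(blue,ths,off=-3):
    """rows [dx,dz] in cm (tool x down, tool z=-hy) along the knob's circle"""
    s=-1 if blue else 1
    P=np.array([[-(38+150*np.sin(t)+off),-s*150*np.cos(t)] for t in ths])
    for i,q in enumerate(np.diff(P,axis=0)/10): print(i//5,"%.2f"%ths[i+1],q.round(2).tolist())
E
python3 - <<'E'
from g import *
K=knob(False,.635); print(K)
plan([(K+[0,0,40],YH,9),(K-[0,0,3],YH,3)])
arc(False,np.linspace(.635,np.pi,26))
E
```

```text
[544.03565295 124.75839598 126.97662715]
-> [544.  124.8 167. ] steps mm 23.3
   [0.69, 0.39, -2.19] [0.0, 0.0, -0.001]
   [0.69, 0.39, -2.19] [0.0, 0.0, -0.001]
   [0.69, 0.39, -2.19] [0.0, 0.0, -0.001]
   [0.69, 0.39, -2.19] [0.0, 0.0, -0.001]
   [0.69, 0.39, -2.19] [0.0, 0.0, -0.001]
   [0.69, 0.39, -2.19] [0.0, 0.0, -0.001]
   [0.69, 0.39, -2.19] [0.0, 0.0, -0.001]
   [0.69, 0.39, -2.19] [0.0, 0.0, -0.001]
   [0.69, 0.39, -2.19] [0.0, 0.0, -0.001]
-> [544.  124.8 124. ] steps mm 14.3
   [1.43, 0.0, 0.0] [-0.0, 0.0, 0.0]
   [1.43, 0.0, 0.0] [-0.0, 0.0, 0.0]
   [1.43, 0.0, 0.0] [-0.0, 0.0, 0.0]
0 0.74 [-1.16, 0.95]
0 0.84 [-1.06, 1.06]
0 0.94 [-0.95, 1.16]
0 1.04 [-0.83, 1.25]
0 1.14 [-0.7, 1.33]
1 1.24 [-0.56, 1.39]
1 1.34 [-0.42, 1.44]
1 1.44 [-0.27, 1.48]
1 1.54 [-0.13, 1.5]
1 1.64 [0.03, 1.5]
2 1.74 [0.18, 1.49]
2 1.84 [0.32, 1.47]
2 1.94 [0.47, 1.43]
2 2.04 [0.61, 1.37]
2 2.14 [0.74, 1.31]
3 2.24 [0.87, 1.23]
3 2.34 [0.99, 1.13]
3 2.44 [1.1, 1.03]
3 2.54 [1.2, 0.91]
3 2.64 [1.28, 0.79]
4 2.74 [1.35, 0.66]
4 2.84 [1.41, 0.52]
4 2.94 [1.46, 0.37]
4 3.04 [1.49, 0.23]
4 3.14 [1.5, 0.08]
```

Call:
{"op": "apply_moves", "data": {
  "increments": [
    {"gripper": 40,"delta_pos": [0.4,0.6,-3.2],"dr": [0,0,0]},
    {"gripper": 40,"delta_pos": [0.4,0.6,-3.4],"dr": [0,0,0]},
    {"gripper": 40,"delta_pos": [0.6,0.6,-3.4],"dr": [0,0,0]},
    {"gripper": 40,"delta_pos": [1.5,0.6,-3.4],"dr": [0,0,0]},
    {"gripper": 40,"delta_pos": [1.6,0.6,-3.4],"dr": [0,0,0]}
  ]
}}

```text
t: 8.83
ee_pos: [538.8, 97.4, 144.9]
orientation: [1.127, 1.259, -1.127]
ft_force: [1.2, -0.5, -0.4]
width: 35.2
```

Call:
{"op": "apply_moves", "data": {
  "increments": [
    {"gripper": 40,"delta_pos": [1.4,0.5,-2.9],"dr": [0,0,0]},
    {"gripper": 40,"delta_pos": [0.4,0,0],"dr": [0,0,0]},
    {"gripper": 40,"delta_pos": [0,0,0],"dr": [0,0,0]},
    {"gripper": 40,"delta_pos": [0,0,0],"dr": [0,0,0]},
    {"gripper": 40,"delta_pos": [0,0,0],"dr": [0,0,0]}
  ]
}}

```text
t: 9.25
ee_pos: [540.9, 124.4, 128.0]
orientation: [1.127, 1.259, -1.128]
ft_force: [0.6, -0.1, -0.2]
width: 35.1
```

Run:
```python
from g import *
p,r,o=pose();print(p,o["width"],r.as_matrix().round(3)[:,1])
K=knob(False,.635)
plan([(K-[0,0,3],YH,3)])
```

```text
[540.95626683 124.3662674  161.49833801] 35.05655871052981 [ 0.994  0.11  -0.   ]
-> [544.  124.8 124. ] steps mm 12.5
   [1.25, 0.1, -0.0] [0.001, 0.0, 0.0]
   [1.25, 0.1, -0.0] [0.001, 0.0, 0.0]
   [1.25, 0.1, -0.0] [0.001, 0.0, 0.0]
```

Call:
{"op": "apply_moves", "data": {
  "increments": [
    {"gripper": 40,"delta_pos": [1.2,0.1,0],"dr": [0,0,0]},
    {"gripper": 40,"delta_pos": [1.4,0.1,0],"dr": [0,0,0]},
    {"gripper": 40,"delta_pos": [1.15,0.1,0],"dr": [0,0,0]},
    {"gripper": 40,"delta_pos": [0,0,0],"dr": [0,0,0]},
    {"gripper": 10,"delta_pos": [0,0,0],"dr": [0,0,0]}
  ]
}}

```text
t: 9.67
ee_pos: [543.5, 125.0, 89.7]
orientation: [1.127, 1.26, -1.129]
ft_force: [0.4, -0.4, -0.4]
width: 31.2
```

Call:
{"op": "apply_moves", "data": {
  "increments": [
    {"gripper": 10,"delta_pos": [0,0,0],"dr": [0,0,0]},
    {"gripper": 10,"delta_pos": [0,0,0],"dr": [0,0,0]},
    {"gripper": 10,"delta_pos": [0,0,0],"dr": [0,0,0]},
    {"gripper": 10,"delta_pos": [0,0,0],"dr": [0,0,0]},
    {"gripper": 10,"delta_pos": [0,0,0],"dr": [0,0,0]}
  ]
}}

```text
t: 10.08
ee_pos: [545.4, 125.7, 91.2]
orientation: [1.128, 1.258, -1.125]
ft_force: [5.7, -2.1, -1.2]
width: 15.9
```

Call:
{"op": "apply_moves", "data": {
  "increments": [
    {"gripper": 10,"delta_pos": [-1.16,0,0.95],"dr": [0,0,0]},
    {"gripper": 10,"delta_pos": [-1.06,0,1.06],"dr": [0,0,0]},
    {"gripper": 10,"delta_pos": [-0.95,0,1.16],"dr": [0,0,0]},
    {"gripper": 10,"delta_pos": [-0.83,0,1.25],"dr": [0,0,0]},
    {"gripper": 10,"delta_pos": [-0.7,0,1.33],"dr": [0,0,0]}
  ]
}}

```text
t: 10.5
ee_pos: [551.7, 68.9, 138.3]
orientation: [1.129, 1.258, -1.124]
ft_force: [6.5, 1.5, -8.4]
width: 16.0
```

Call:
{"op": "apply_moves", "data": {
  "increments": [
    {"gripper": 10,"delta_pos": [-0.56,0,1.39],"dr": [0,0,0]},
    {"gripper": 10,"delta_pos": [-0.42,0,1.44],"dr": [0,0,0]},
    {"gripper": 10,"delta_pos": [-0.27,0,1.48],"dr": [0,0,0]},
    {"gripper": 10,"delta_pos": [-0.13,0,1.5],"dr": [0,0,0]},
    {"gripper": 10,"delta_pos": [0.03,0,1.5],"dr": [0,0,0]}
  ]
}}

```text
t: 10.92
ee_pos: [559.8, -3.6, 152.6]
orientation: [1.13, 1.258, -1.124]
ft_force: [2.2, 4.3, 4.6]
width: 15.8
```

Run:
```python
from g import *
p,r,o=pose();print(p,o["width"],o["ft_force"])
for t in(1.6,1.64,1.68): print(knob(False,t))
```

```text
[559.65611558  -3.64672714 186.12475432] 15.824381192321043 [2.18796719 4.27259128 4.57840469]
[5.57550766e+02 3.49665530e-01 1.87936040e+02]
[558.19793482  -5.60762402 187.6409572 ]
[558.84331148 -11.5484172  187.10648033]
```

Small forces and a good track, so I'll carry on to the stop.

Call:
{"op": "apply_moves", "data": {
  "increments": [
    {"gripper": 10,"delta_pos": [0.18,0,1.49],"dr": [0,0,0]},
    {"gripper": 10,"delta_pos": [0.32,0,1.47],"dr": [0,0,0]},
    {"gripper": 10,"delta_pos": [0.47,0,1.43],"dr": [0,0,0]},
    {"gripper": 10,"delta_pos": [0.61,0,1.37],"dr": [0,0,0]},
    {"gripper": 10,"delta_pos": [0.74,0,1.31],"dr": [0,0,0]}
  ]
}}

```text
t: 11.33
ee_pos: [567.8, -75.6, 130.2]
orientation: [1.128, 1.256, -1.125]
ft_force: [-0.8, -3.5, 12.0]
width: 15.7
```

Call:
{"op": "apply_moves", "data": {
  "increments": [
    {"gripper": 10,"delta_pos": [0.87,0,1.23],"dr": [0,0,0]},
    {"gripper": 10,"delta_pos": [0.99,0,1.13],"dr": [0,0,0]},
    {"gripper": 10,"delta_pos": [1.1,0,1.03],"dr": [0,0,0]},
    {"gripper": 10,"delta_pos": [1.2,0,0.91],"dr": [0,0,0]},
    {"gripper": 10,"delta_pos": [1.28,0,0.79],"dr": [0,0,0]}
  ]
}}

```text
t: 11.75
ee_pos: [573.6, -127.5, 75.2]
orientation: [1.126, 1.255, -1.126]
ft_force: [0.1, -8.2, 8.4]
width: 15.8
```

Call:
{"op": "apply_moves", "data": {
  "increments": [
    {"gripper": 10,"delta_pos": [1.35,0,0.66],"dr": [0,0,0]},
    {"gripper": 10,"delta_pos": [1.41,0,0.52],"dr": [0,0,0]},
    {"gripper": 10,"delta_pos": [1.46,0,0.37],"dr": [0,0,0]},
    {"gripper": 10,"delta_pos": [1.3,0,0.2],"dr": [0,0,0]},
    {"gripper": 10,"delta_pos": [0.8,0,0.08],"dr": [0,0,0]}
  ]
}}

```text
t: 12.17
ee_pos: [575.6, -145.7, 10.6]
orientation: [1.127, 1.255, -1.126]
ft_force: [1.5, -11.6, 5.0]
width: 15.8
```

Run:
```python
from g import *
p,r,o=pose();print(p,o["width"],o["ft_force"])
for t in(3.0,3.1,3.14): print(t,knob(False,t))
```

```text
[ 575.49381563 -145.60800393   44.1059286 ] 15.777675041414751 [  1.50661469 -11.55168411   5.02945167]
3.0 [ 573.1155194  -142.92632371   59.16800121]
3.1 [ 573.2636295  -144.2897004    44.23709936]
3.14 [ 573.27761944 -144.41847995   38.23889794]
```

Call:
{"op": "apply_moves", "data": {
  "increments": [
    {"gripper": 10,"delta_pos": [0.4,0,0],"dr": [0,0,0]},
    {"gripper": 10,"delta_pos": [0.4,0,-0.1],"dr": [0,0,0]},
    {"gripper": 10,"delta_pos": [0.2,0,0],"dr": [0,0,0]},
    {"gripper": 10,"delta_pos": [0,0,0],"dr": [0,0,0]},
    {"gripper": 10,"delta_pos": [0,0,0],"dr": [0,0,0]}
  ]
}}

```text
t: 12.58
ee_pos: [575.6, -145.1, 1.3]
orientation: [1.126, 1.255, -1.126]
ft_force: [-0.1, -15.9, 1.0]
width: 15.6
```

Run:
```python
from g import *
p,r,o=pose();print(p,o["width"],o["ft_force"])
d=grab("top"); w=world(d); hsv=cv2.cvtColor(d["img"],cv2.COLOR_RGB2HSV)
S=H-75*hy
m=(hsv[...,0]>2)&(hsv[...,0]<18)&(hsv[...,1]>150)&(np.linalg.norm(w-S-ez*30,axis=-1)<80);P=w[m]
if m.sum()>20:
    c=P.mean(0);n=np.linalg.svd(P-c)[2][2];print("n",n*np.sign(n[2]),c,m.sum())
```

```text
[ 575.4340721  -144.94677513   34.77396862] 15.625555025597118 [ -0.08815488 -15.91078573   1.01915541]
n [-0.00910654  0.11383775  0.99345762] [531.56870814 -51.14292146  72.87593043] 2293
```

Call:
{"op": "apply_moves", "data": {
  "increments": [
    {"gripper": 10,"delta_pos": [0.2,0,-0.1],"dr": [0,0,0]},
    {"gripper": 10,"delta_pos": [0.2,0,-0.1],"dr": [0,0,0]},
    {"gripper": 10,"delta_pos": [0.2,0,0],"dr": [0,0,0]},
    {"gripper": 10,"delta_pos": [0,0,0],"dr": [0,0,0]},
    {"gripper": 10,"delta_pos": [0,0,0],"dr": [0,0,0]}
  ]
}}

```text
t: 13.05
ee_pos: [575.5, -143.7, -4.5]
orientation: [1.125, 1.254, -1.126]
ft_force: [0.5, -19.4, 1.7]
width: 16.0
```

Run:
```python
from g import *
p,r,o=pose();print(p,o["width"],o["ft_force"])
d=grab("top"); w=world(d); hsv=cv2.cvtColor(d["img"],cv2.COLOR_RGB2HSV)
S=H-75*hy
q=(w-H); a_=q@hx; b_=q@hy
m=(hsv[...,0]>2)&(hsv[...,0]<18)&(hsv[...,1]>150)&(abs(a_)<60)&(b_<-28)&(b_>-122)&(w[...,2]>50)&(w[...,2]<110)
A=np.c_[a_[m],b_[m],np.ones(m.sum())]; s=np.linalg.lstsq(A,w[m][:,2],rcond=None)[0]; print("slopes along hx,hy",s,m.sum(), b_[m].min(),b_[m].max(), np.std(A@s-w[m][:,2]))
```

```text
[ 575.3394214  -143.53465881   28.95849193] 15.99865120248703 [  0.5450847  -19.40504937   1.66857736]
slopes along hx,hy [ 1.03200309e-03 -6.67931014e-02  6.72051457e+01] 1760 -99.12015548532628 -28.069206753514283 2.252730500084081
```

Call:
{"op": "apply_moves", "data": {
  "increments": [
    {"gripper": 10,"delta_pos": [0.2,0,0.2],"dr": [0,0,0]},
    {"gripper": 10,"delta_pos": [0.2,0,0.2],"dr": [0,0,0]},
    {"gripper": 10,"delta_pos": [0.2,0,0.1],"dr": [0,0,0]},
    {"gripper": 10,"delta_pos": [0.1,0,0],"dr": [0,0,0]},
    {"gripper": 10,"delta_pos": [0,0,0],"dr": [0,0,0]}
  ]
}}

```text
t: 13.52
ee_pos: [575.2, -144.6, -12.5]
orientation: [1.128, 1.259, -1.126]
ft_force: [4.6, 2.4, 1.3]
width: 16.0
```

```bash
cat >> g.py <<'E'
def slope(side,hue,d=None):
    """plane fit of the topmost plate of given hue on side (+1/-1 hy): slope along hx, hy, height at axis"""
    d=d or grab("top"); w=world(d); hsv=cv2.cvtColor(d["img"],cv2.COLOR_RGB2HSV)
    q=(w-H); a_=q@hx; b_=q@hy
    m=(hsv[...,0]>=hue[0])&(hsv[...,0]<=hue[1])&(hsv[...,1]>130)&(abs(a_)<60)&(b_*side>28)&(b_*side<122)&(w[...,2]>2)&(w[...,2]<110)
    A=np.c_[a_[m],b_[m],np.ones(m.sum())]; z=w[m][:,2]
    for _ in range(3):
        s=np.linalg.lstsq(A,z,rcond=None)[0]; e=A@s-z; k=abs(e)<2*e.std()+.3; A,z=A[k],z[k]
    print("slope",s.round(3),len(z),A[:,1].min().round(),A[:,1].max().round(),e.std().round(2))
E
python3 - <<'E'
from g import *
p,r,o=pose();print(p,o["width"],o["ft_force"])
slope(-1,(2,18))
E
```

```text
[ 575.17565481 -144.57648362   20.9873359 ] 15.975366758566107 [4.55114462 2.39610025 1.32179072]
slope [-1.0000e-03 -1.9000e-02  6.6909e+01] 1728 -101.0 -28.0 2.08
```

Call:
{"op": "apply_moves", "data": {
  "increments": [
    {"gripper": 40,"delta_pos": [0,0,0],"dr": [0,0,0]},
    {"gripper": 40,"delta_pos": [0,0,0],"dr": [0,0,0]},
    {"gripper": 40,"delta_pos": [0,0,0],"dr": [0,0,0]},
    {"gripper": 40,"delta_pos": [-0.5,0,0],"dr": [0,0,0]},
    {"gripper": 40,"delta_pos": [-2,0,0],"dr": [0,0,0]}
  ]
}}

```text
t: 13.98
ee_pos: [571.4, -144.5, 10.0]
orientation: [1.126, 1.265, -1.13]
ft_force: [-0.0, -0.5, 0.3]
width: 35.1
```

Call:
{"op": "apply_moves", "data": {
  "increments": [
    {"gripper": 40,"delta_pos": [-2.5,0,0],"dr": [0,0,0]},
    {"gripper": 40,"delta_pos": [-2,0,0],"dr": [0,0,0]},
    {"gripper": 40,"delta_pos": [-0.3,-2.5,0],"dr": [0,0,0]},
    {"gripper": 40,"delta_pos": [0,-3,0],"dr": [0,0,0]},
    {"gripper": 40,"delta_pos": [0,-2.1,0],"dr": [0,0,0]}
  ]
}}

```text
t: 14.4
ee_pos: [496.5, -153.4, 60.8]
orientation: [1.126, 1.26, -1.127]
ft_force: [-0.2, 0.1, -0.2]
width: 35.1
```

Run:
```python
from g import *
p,r,o=pose();print(p,o["width"],o["ft_force"])
d=grab("scene"); save(d,"s6.png",(170,130,370,280),4); slope(-1,(2,18))
K=knob(True,0); print(K)
plan([(K+[1,1,-9],YH,5)])
arc(True,np.linspace(0,np.pi,31))
```

```text
[ 496.52272502 -153.39139515   94.27133315] 35.11745948118504 [-0.21156495  0.06589638 -0.2429946 ]
slope [-3.0000e-03 -1.7000e-02  6.7091e+01] 2607 -122.0 -28.0 2.04
[ 497.72216672 -152.62662011   38.        ]
-> [ 498.7 -151.6   29. ] steps mm 13.0
   [1.29, 0.09, -0.02] [0.0, -0.0, 0.001]
   [1.29, 0.09, -0.02] [0.0, -0.0, 0.001]
   [1.29, 0.09, -0.02] [0.0, -0.0, 0.001]
   [1.29, 0.09, -0.02] [0.0, -0.0, 0.001]
   [1.29, 0.08, -0.02] [0.0, -0.0, 0.001]
0 0.10 [-1.57, -0.08]
0 0.21 [-1.55, -0.25]
0 0.31 [-1.52, -0.41]
0 0.42 [-1.47, -0.56]
0 0.52 [-1.4, -0.71]
1 0.63 [-1.32, -0.86]
1 0.73 [-1.22, -0.99]
1 0.84 [-1.11, -1.11]
1 0.94 [-0.99, -1.22]
1 1.05 [-0.86, -1.32]
2 1.15 [-0.71, -1.4]
2 1.26 [-0.56, -1.47]
2 1.36 [-0.41, -1.52]
2 1.47 [-0.25, -1.55]
2 1.57 [-0.08, -1.57]
3 1.68 [0.08, -1.57]
3 1.78 [0.25, -1.55]
3 1.88 [0.41, -1.52]
3 1.99 [0.56, -1.47]
3 2.09 [0.71, -1.4]
4 2.20 [0.86, -1.32]
4 2.30 [0.99, -1.22]
4 2.41 [1.11, -1.11]
4 2.51 [1.22, -0.99]
4 2.62 [1.32, -0.86]
5 2.72 [1.4, -0.71]
5 2.83 [1.47, -0.56]
5 2.93 [1.52, -0.41]
5 3.04 [1.55, -0.25]
5 3.14 [1.57, -0.08]
```

View pics/s6.png

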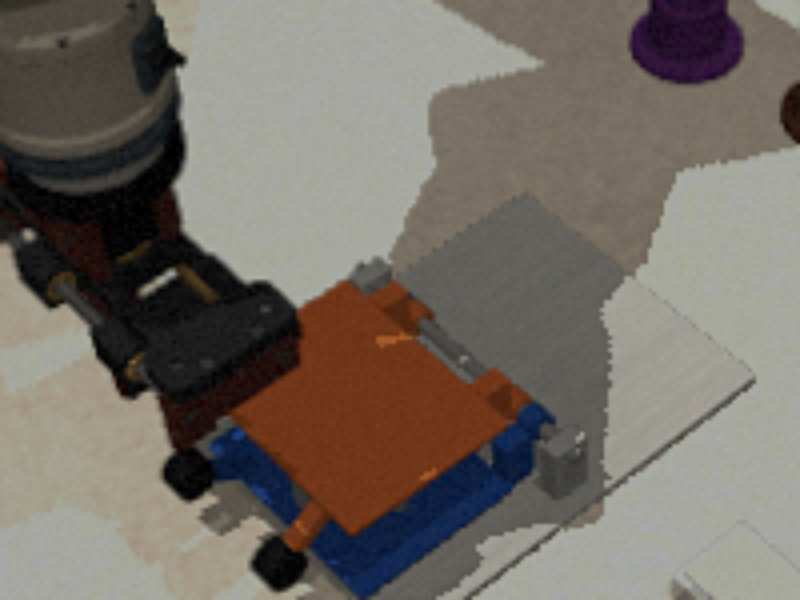

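The orange leaf lies closed over the blue one, and both knobs are side by side at (188,472) and (280,560). Next I'll grip the blue knob.

Call:
{"op": "apply_moves", "data": {
  "increments": [
    {"gripper": 40,"delta_pos": [1.6,0.1,0],"dr": [0,0,0]},
    {"gripper": 40,"delta_pos": [2,0.1,0],"dr": [0,0,0]},
    {"gripper": 40,"delta_pos": [2,0.1,0],"dr": [0,0,0]},
    {"gripper": 40,"delta_pos": [0.9,0,0],"dr": [0,0,0]},
    {"gripper": 10,"delta_pos": [0,0,0],"dr": [0,0,0]}
  ]
}}

```text
t: 14.92
ee_pos: [500.8, -152.8, -6.5]
orientation: [1.126, 1.263, -1.129]
ft_force: [0.8, -0.3, 0.2]
width: 31.1
```

Call:
{"op": "apply_moves", "data": {
  "increments": [
    {"gripper": 10,"delta_pos": [0,0,0],"dr": [0,0,0]},
    {"gripper": 10,"delta_pos": [0,0,0],"dr": [0,0,0]},
    {"gripper": 10,"delta_pos": [0,0,0],"dr": [0,0,0]},
    {"gripper": 10,"delta_pos": [0,0,0],"dr": [0,0,0]},
    {"gripper": 10,"delta_pos": [0,0,0],"dr": [0,0,0]}
  ]
}}

```text
t: 15.33
ee_pos: [499.8, -153.5, -4.3]
orientation: [1.125, 1.262, -1.129]
ft_force: [-7.0, -4.2, -1.5]
width: 15.3
```

Call:
{"op": "apply_moves", "data": {
  "increments": [
    {"gripper": 10,"delta_pos": [-1.57,0,-0.08],"dr": [0,0,0]},
    {"gripper": 10,"delta_pos": [-1.55,0,-0.25],"dr": [0,0,0]},
    {"gripper": 10,"delta_pos": [-1.52,0,-0.41],"dr": [0,0,0]},
    {"gripper": 10,"delta_pos": [-1.47,0,-0.56],"dr": [0,0,0]},
    {"gripper": 10,"delta_pos": [-1.4,0,-0.71],"dr": [0,0,0]}
  ]
}}

```text
t: 15.75
ee_pos: [497.4, -132.6, 70.8]
orientation: [1.126, 1.262, -1.129]
ft_force: [-2.1, 2.7, -9.2]
width: 15.6
```

Call:
{"op": "apply_moves", "data": {
  "increments": [
    {"gripper": 10,"delta_pos": [-1.32,0,-0.86],"dr": [0,0,0]},
    {"gripper": 10,"delta_pos": [-1.22,0,-0.99],"dr": [0,0,0]},
    {"gripper": 10,"delta_pos": [-1.11,0,-1.11],"dr": [0,0,0]},
    {"gripper": 10,"delta_pos": [-0.99,0,-1.22],"dr": [0,0,0]},
    {"gripper": 10,"delta_pos": [-0.86,0,-1.32],"dr": [0,0,0]}
  ]
}}

```text
t: 16.17
ee_pos: [491.4, -78.1, 125.9]
orientation: [1.125, 1.261, -1.129]
ft_force: [-4.8, -2.7, -9.2]
width: 15.7
```

Run:
```python
from g import *
p,r,o=pose();print(p,o["width"],o["ft_force"])
for t in(.95,1.0,1.05): print(t,knob(True,t))
d=grab("scene"); save(d,"s7.png",(170,130,370,280),4)
```

```text
[491.51478668 -78.04774372 159.41145201] 15.653264614072553 [-4.84278185 -2.6645097  -9.16928541]
0.95 [490.9454732  -90.24609613 160.01232572]
1.0 [490.27510851 -84.07528425 164.22064772]
1.05 [489.58286626 -77.70308605 168.11348384]
```

View pics/s7.png

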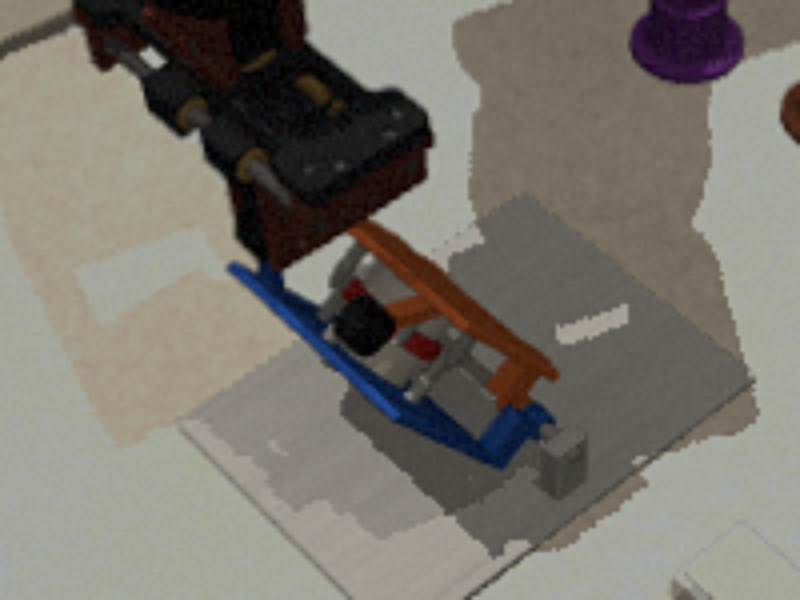

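Both leaves are swinging together at about 60 degrees, with the red button held between them at (385,330). I'll continue.

Call:
{"op": "apply_moves", "data": {
  "increments": [
    {"gripper": 10,"delta_pos": [-0.71,0,-1.4],"dr": [0,0,0]},
    {"gripper": 10,"delta_pos": [-0.56,0,-1.47],"dr": [0,0,0]},
    {"gripper": 10,"delta_pos": [-0.41,0,-1.52],"dr": [0,0,0]},
    {"gripper": 10,"delta_pos": [-0.25,0,-1.55],"dr": [0,0,0]},
    {"gripper": 10,"delta_pos": [-0.08,0,-1.57],"dr": [0,0,0]}
  ]
}}

```text
t: 16.63
ee_pos: [483.3, -3.9, 146.7]
orientation: [1.124, 1.26, -1.129]
ft_force: [-8.7, -6.1, 1.9]
width: 15.8
```

Call:
{"op": "apply_moves", "data": {
  "increments": [
    {"gripper": 10,"delta_pos": [0.08,0,-1.57],"dr": [0,0,0]},
    {"gripper": 10,"delta_pos": [0.25,0,-1.55],"dr": [0,0,0]},
    {"gripper": 10,"delta_pos": [0.41,0,-1.52],"dr": [0,0,0]},
    {"gripper": 10,"delta_pos": [0.56,0,-1.47],"dr": [0,0,0]},
    {"gripper": 10,"delta_pos": [0.71,0,-1.4],"dr": [0,0,0]}
  ]
}}

```text
t: 17.05
ee_pos: [475.0, 72.2, 127.3]
orientation: [1.127, 1.261, -1.128]
ft_force: [-11.9, 1.4, 15.0]
width: 15.5
```

Call:
{"op": "apply_moves", "data": {
  "increments": [
    {"gripper": 10,"delta_pos": [0.86,0,-1.32],"dr": [0,0,0]},
    {"gripper": 10,"delta_pos": [0.99,0,-1.22],"dr": [0,0,0]},
    {"gripper": 10,"delta_pos": [1.11,0,-1.11],"dr": [0,0,0]},
    {"gripper": 10,"delta_pos": [1.22,0,-0.99],"dr": [0,0,0]},
    {"gripper": 10,"delta_pos": [1.32,0,-0.86],"dr": [0,0,0]}
  ]
}}

```text
t: 17.47
ee_pos: [468.8, 128.0, 71.7]
orientation: [1.128, 1.262, -1.128]
ft_force: [-11.4, 9.3, 11.6]
width: 15.9
```

Run:
```python
from g import *
p,r,o=pose();print(p,o["width"],o["ft_force"])
for t in(2.4,2.5,2.6): print(t,knob(True,t))
slope(1,(100,130))
```

```text
[468.81639685 127.92084997 105.22119515] 15.925047882159236 [-11.37442887   9.31616352  11.57172574]
2.4 [469.57655644 106.45812545 139.31947708]
2.5 [468.54381422 115.96467913 127.77082162]
2.6 [467.64074838 124.27754151 115.32520577]
slope [-3.000e-03  6.420e-01  7.875e+01] 608 28.0 52.0 1.88
```

Call:
{"op": "apply_moves", "data": {
  "increments": [
    {"gripper": 10,"delta_pos": [1.4,0,-0.65],"dr": [0,0,0]},
    {"gripper": 10,"delta_pos": [1.47,0,-0.5],"dr": [0,0,0]},
    {"gripper": 10,"delta_pos": [1.5,0,-0.35],"dr": [0,0,0]},
    {"gripper": 10,"delta_pos": [1.5,0,-0.2],"dr": [0,0,0]},
    {"gripper": 10,"delta_pos": [1.2,0,-0.05],"dr": [0,0,0]}
  ]
}}

```text
t: 17.93
ee_pos: [466.8, 145.5, -0.0]
orientation: [1.128, 1.263, -1.128]
ft_force: [-12.4, 14.1, 6.6]
width: 16.0
```

Call:
{"op": "apply_moves", "data": {
  "increments": [
    {"gripper": 10,"delta_pos": [0.5,0,0],"dr": [0,0,0]},
    {"gripper": 10,"delta_pos": [0.4,0,0],"dr": [0,0,0]},
    {"gripper": 10,"delta_pos": [0,0,0],"dr": [0,0,0]},
    {"gripper": 10,"delta_pos": [0,0,0],"dr": [0,0,0]},
    {"gripper": 10,"delta_pos": [0,0,0],"dr": [0,0,0]}
  ]
}}

```text
t: 18.35
ee_pos: [466.8, 145.1, -8.8]
orientation: [1.128, 1.262, -1.128]
ft_force: [-10.2, 16.3, 0.6]
width: 15.8
```

Run:
```python
from g import *
p,r,o=pose();print(p,o["width"],o["ft_force"])
slope(1,(100,130)); print(knob(True,3.14))
```

```text
[466.87421928 144.99569152  24.69942174] 15.835311740375499 [-10.18175478  16.30778125   0.60622693]
slope [-1.0000e-03  1.1300e-01  6.7309e+01] 2485 28.0 120.0 2.05
[465.32238056 145.61847995  38.23889794]
```

Call:
{"op": "apply_moves", "data": {
  "increments": [
    {"gripper": 30,"delta_pos": [0,0,0],"dr": [0,0,0]},
    {"gripper": 30,"delta_pos": [0,0,0],"dr": [0,0,0]},
    {"gripper": 30,"delta_pos": [-1.2,0.1,0],"dr": [0,0,0]},
    {"gripper": 30,"delta_pos": [-1.2,0,0],"dr": [0,0,0]},
    {"gripper": 5,"delta_pos": [0,0,0],"dr": [0,0,0]}
  ]
}}

```text
t: 18.82
ee_pos: [470.5, 143.4, 16.7]
orientation: [1.129, 1.259, -1.126]
ft_force: [-5.2, 1.6, 1.0]
width: 22.5
```

Call:
{"op": "apply_moves", "data": {
  "increments": [
    {"gripper": 5,"delta_pos": [0,0,0],"dr": [0,0,0]},
    {"gripper": 5,"delta_pos": [0,0,0],"dr": [0,0,0]},
    {"gripper": 5,"delta_pos": [0,0,0],"dr": [0,0,0]},
    {"gripper": 5,"delta_pos": [0,0,0],"dr": [0,0,0]},
    {"gripper": 5,"delta_pos": [0.5,0,0],"dr": [0,0,0]}
  ]
}}

```text
t: 19.23
ee_pos: [467.1, 143.1, 9.8]
orientation: [1.126, 1.262, -1.131]
ft_force: [-9.5, 5.2, 3.4]
width: 15.7
```

Call:
{"op": "apply_moves", "data": {
  "increments": [
    {"gripper": 5,"delta_pos": [0.5,0,0],"dr": [0,0,0]},
    {"gripper": 5,"delta_pos": [0.5,0,0],"dr": [0,0,0]},
    {"gripper": 5,"delta_pos": [0.3,0,0],"dr": [0,0,0]},
    {"gripper": 5,"delta_pos": [0,0,0],"dr": [0,0,0]},
    {"gripper": 5,"delta_pos": [0,0,0],"dr": [0,0,0]}
  ]
}}

```text
t: 19.65
ee_pos: [467.1, 142.8, -2.2]
orientation: [1.125, 1.262, -1.131]
ft_force: [-13.1, 0.3, 25.0]
width: 15.9
```

Run:
```python
from g import *
p,r,o=pose();print(p,o["width"],o["ft_force"])
slope(1,(100,130))
```

```text
[467.27554768 142.78446137  31.27835957] 15.855178683275632 [-13.08327666   0.27945283  24.99474128]
slope [-2.0000e-03 -6.0000e-03  6.7288e+01] 2418 28.0 120.0 2.06
```

The blue leaf is at its stop, with slope about 0 and 25 N on the tool. Now I'll swing it back.

Call:
{"op": "apply_moves", "data": {
  "increments": [
    {"gripper": 5,"delta_pos": [-0.8,0,0],"dr": [0,0,0]},
    {"gripper": 5,"delta_pos": [-1.2,0,0.1],"dr": [0,0,0]},
    {"gripper": 5,"delta_pos": [-1.5,0,0.25],"dr": [0,0,0]},
    {"gripper": 5,"delta_pos": [-1.52,0,0.41],"dr": [0,0,0]},
    {"gripper": 5,"delta_pos": [-1.47,0,0.56],"dr": [0,0,0]}
  ]
}}

```text
t: 20.12
ee_pos: [468.5, 128.9, 61.1]
orientation: [1.124, 1.262, -1.131]
ft_force: [-4.3, -6.0, -7.3]
width: 16.1
```

Call:
{"op": "apply_moves", "data": {
  "increments": [
    {"gripper": 5,"delta_pos": [-1.4,0,0.71],"dr": [0,0,0]},
    {"gripper": 5,"delta_pos": [-1.32,0,0.86],"dr": [0,0,0]},
    {"gripper": 5,"delta_pos": [-1.22,0,0.99],"dr": [0,0,0]},
    {"gripper": 5,"delta_pos": [-1.11,0,1.11],"dr": [0,0,0]},
    {"gripper": 5,"delta_pos": [-0.99,0,1.22],"dr": [0,0,0]}
  ]
}}

```text
t: 20.53
ee_pos: [473.9, 80.4, 121.3]
orientation: [1.125, 1.263, -1.131]
ft_force: [-3.6, -3.0, -10.0]
width: 16.0
```

Call:
{"op": "apply_moves", "data": {
  "increments": [
    {"gripper": 5,"delta_pos": [-0.86,0,1.32],"dr": [0,0,0]},
    {"gripper": 5,"delta_pos": [-0.71,0,1.4],"dr": [0,0,0]},
    {"gripper": 5,"delta_pos": [-0.56,0,1.47],"dr": [0,0,0]},
    {"gripper": 5,"delta_pos": [-0.41,0,1.52],"dr": [0,0,0]},
    {"gripper": 5,"delta_pos": [-0.25,0,1.55],"dr": [0,0,0]}
  ]
}}

```text
t: 20.95
ee_pos: [481.8, 8.8, 149.0]
orientation: [1.126, 1.264, -1.131]
ft_force: [-4.7, 2.1, -7.9]
width: 15.3
```

Run:
```python
from g import *
p,r,o=pose();print(p,o["width"],o["ft_force"])
for t in(1.57,1.68,1.8): print(t,knob(True,t))
d=grab("scene"); save(d,"s8.png",(170,110,370,260),4)
```

```text
[481.94281958   8.78190451 182.53465356] 15.304534167547073 [-4.71716585  2.05431155 -7.91591341]
1.57 [481.53516378  -3.62272586 187.99995244]
1.68 [479.75668852  12.7484172  187.10648033]
1.8 [477.84161139  30.3770017  184.07714463]
```

View pics/s8.png

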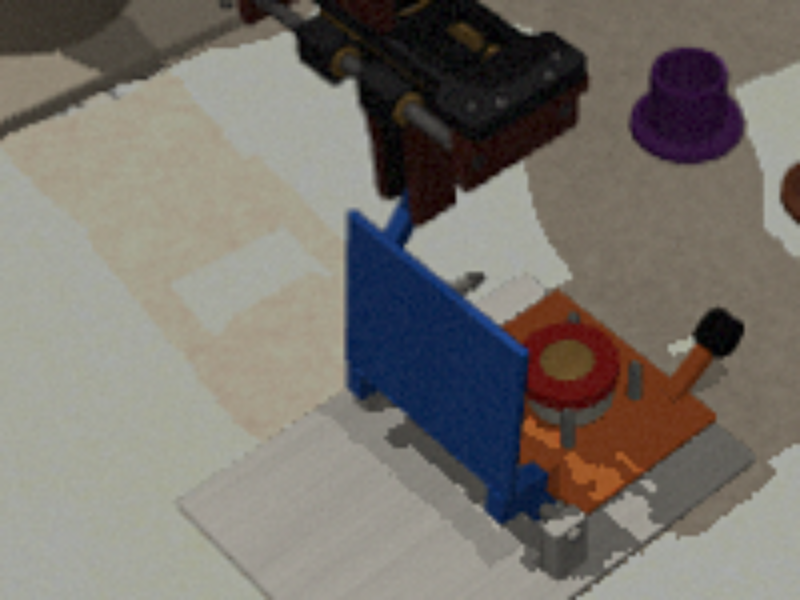

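The blue leaf is upright, and the button sits face up in the orange leaf with its brass boss up at (568,358). I'll continue to flat.

Call:
{"op": "apply_moves", "data": {
  "increments": [
    {"gripper": 5,"delta_pos": [-0.08,0,1.57],"dr": [0,0,0]},
    {"gripper": 5,"delta_pos": [0.08,0,1.57],"dr": [0,0,0]},
    {"gripper": 5,"delta_pos": [0.25,0,1.55],"dr": [0,0,0]},
    {"gripper": 5,"delta_pos": [0.41,0,1.52],"dr": [0,0,0]},
    {"gripper": 5,"delta_pos": [0.56,0,1.47],"dr": [0,0,0]}
  ]
}}

```text
t: 21.42
ee_pos: [490.3, -67.8, 137.4]
orientation: [1.125, 1.264, -1.13]
ft_force: [-9.4, 0.2, 3.1]
width: 16.0
```

Call:
{"op": "apply_moves", "data": {
  "increments": [
    {"gripper": 5,"delta_pos": [0.71,0,1.4],"dr": [0,0,0]},
    {"gripper": 5,"delta_pos": [0.86,0,1.32],"dr": [0,0,0]},
    {"gripper": 5,"delta_pos": [0.99,0,1.22],"dr": [0,0,0]},
    {"gripper": 5,"delta_pos": [1.11,0,1.11],"dr": [0,0,0]},
    {"gripper": 5,"delta_pos": [1.22,0,0.99],"dr": [0,0,0]}
  ]
}}

```text
t: 21.83
ee_pos: [497.0, -128.9, 88.5]
orientation: [1.124, 1.263, -1.131]
ft_force: [-11.3, -6.2, 6.9]
width: 15.6
```

Call:
{"op": "apply_moves", "data": {
  "increments": [
    {"gripper": 5,"delta_pos": [1.32,0,0.86],"dr": [0,0,0]},
    {"gripper": 5,"delta_pos": [1.4,0,0.71],"dr": [0,0,0]},
    {"gripper": 5,"delta_pos": [1.47,0,0.56],"dr": [0,0,0]},
    {"gripper": 5,"delta_pos": [1.5,0,0.41],"dr": [0,0,0]},
    {"gripper": 5,"delta_pos": [1.3,0,0.2],"dr": [0,0,0]}
  ]
}}

```text
t: 22.25
ee_pos: [500.0, -156.3, 17.9]
orientation: [1.124, 1.263, -1.131]
ft_force: [-11.0, -11.6, 4.0]
width: 15.2
```

Run:
```python
from g import *
p,r,o=pose();print(p,o["width"],o["ft_force"],knob(True,0))
slope(-1,(100,130))
```

```text
[ 500.16739078 -156.24830523   51.37906755] 15.172344249402023 [-11.04745521 -11.58924479   3.98736894] [ 497.72216672 -152.62662011   38.        ]
slope [ 1.0000e-03 -2.0800e-01  1.3397e+01] 2125 -122.0 -28.0 2.21
```

Call:
{"op": "apply_moves", "data": {
  "increments": [
    {"gripper": 30,"delta_pos": [0,0,0],"dr": [0,0,0]},
    {"gripper": 30,"delta_pos": [0,0,0],"dr": [0,0,0]},
    {"gripper": 30,"delta_pos": [-0.8,-0.1,-0.1],"dr": [0,0,0]},
    {"gripper": 30,"delta_pos": [0,-0.1,-0.1],"dr": [0,0,0]},
    {"gripper": 5,"delta_pos": [0,0,0],"dr": [0,0,0]}
  ]
}}

```text
t: 22.72
ee_pos: [501.4, -152.7, 27.9]
orientation: [1.127, 1.258, -1.126]
ft_force: [-0.2, -0.1, -0.7]
width: 22.9
```

Call:
{"op": "apply_moves", "data": {
  "increments": [
    {"gripper": 5,"delta_pos": [0,0,0],"dr": [0,0,0]},
    {"gripper": 5,"delta_pos": [0,0,0],"dr": [0,0,0]},
    {"gripper": 5,"delta_pos": [0,0,0],"dr": [0,0,0]},
    {"gripper": 5,"delta_pos": [0,0,0],"dr": [0,0,0]},
    {"gripper": 5,"delta_pos": [0.8,0,0.1],"dr": [0,0,0]}
  ]
}}

```text
t: 23.13
ee_pos: [499.9, -154.0, 19.6]
orientation: [1.126, 1.26, -1.128]
ft_force: [-5.8, -4.4, 4.2]
width: 15.8
```

Call:
{"op": "apply_moves", "data": {
  "increments": [
    {"gripper": 5,"delta_pos": [0.8,0,0],"dr": [0,0,0]},
    {"gripper": 5,"delta_pos": [0.8,0,0],"dr": [0,0,0]},
    {"gripper": 5,"delta_pos": [0.6,0,0],"dr": [0,0,0]},
    {"gripper": 5,"delta_pos": [0.2,0,0],"dr": [0,0,0]},
    {"gripper": 5,"delta_pos": [0,0,0],"dr": [0,0,0]}
  ]
}}

```text
t: 23.55
ee_pos: [500.0, -154.4, -3.5]
orientation: [1.126, 1.261, -1.128]
ft_force: [-9.7, -5.6, 22.9]
width: 15.9
```

Run:
```python
from g import *
p,r,o=pose();print(p,o["width"],o["ft_force"])
slope(-1,(100,130))
```

```text
[ 500.02871225 -154.37125792   30.02020643] 15.888152310408392 [-9.69443897 -5.60523905 22.8724357 ]
slope [-1.0000e-03  2.0000e-03  1.3988e+01] 2086 -122.0 -28.0 2.25
```

Call:
{"op": "apply_moves", "data": {
  "increments": [
    {"gripper": 35,"delta_pos": [0,0,0],"dr": [0,0,0]},
    {"gripper": 35,"delta_pos": [0,0,0],"dr": [0,0,0]},
    {"gripper": 35,"delta_pos": [0,0,0],"dr": [0,0,0]},
    {"gripper": 40,"delta_pos": [-2,0,0],"dr": [0,0,0]},
    {"gripper": 90,"delta_pos": [-3.5,0,0],"dr": [0,0,0]}
  ]
}}

```text
t: 24.02
ee_pos: [498.2, -152.7, 47.3]
orientation: [1.126, 1.266, -1.13]
ft_force: [0.4, -0.1, 1.7]
width: 38.6
```

Call:
{"op": "apply_moves", "data": {
  "increments": [
    {"gripper": 90,"delta_pos": [-3.5,0,0],"dr": [0,0,0]},
    {"gripper": 90,"delta_pos": [-2,0.5,-3],"dr": [0,0,0]},
    {"gripper": 90,"delta_pos": [0,0.5,-3.5],"dr": [0,0,0]},
    {"gripper": 90,"delta_pos": [0,0.5,-3.5],"dr": [0,0,0]},
    {"gripper": 90,"delta_pos": [0,0,0],"dr": [0,0,0]}
  ]
}}

```text
t: 24.43
ee_pos: [504.7, -48.3, 105.2]
orientation: [1.126, 1.261, -1.123]
ft_force: [-0.1, 0.3, -0.8]
width: 71.7
```

Run:
```python
from g import *
p,r,o=pose();print(p,o["width"],o["ft_force"])
O=H+75*hy; print("seat",O)
for n in("scene","top"):
    d=grab(n); w=world(d); hsv=cv2.cvtColor(d["img"],cv2.COLOR_RGB2HSV)
    m=((hsv[...,0]<4)|(hsv[...,0]>172))&(hsv[...,1]>150)&(np.hypot(w[...,0]-O[0],w[...,1]-O[1])<40)&(w[...,2]>36)&(w[...,2]<50); t=w[m]
    if len(t)>5: print(n,m.sum(),"disc",cv2.minEnclosingCircle(t[:,:2].astype(np.float32)),np.median(t[:,2]))
    slope(1,(5,18),d) if n=="top" else None
plan([((O[0],O[1],75),YH,7),((O[0],O[1],37.5),YH,4)])
```

```text
[504.63150199 -48.34710147 138.7379986 ] 71.74428918620926 [-0.10170239  0.33291115 -0.81511891]
seat [511.20004832  75.1613223   38.        ]
scene 309 disc ((514.0059204101562, 74.8526382446289), 29.529129028320312) 42.915084296109626
top 360 disc ((510.91156005859375, 74.19644927978516), 27.313383102416992) 42.147795424223006
slope [0.000e+00 6.000e-03 1.399e+01] 1897 28.0 122.0 2.35
-> [511.2  75.2  75. ] steps mm 20.2
   [0.9, 0.3, -1.79] [0.001, 0.0, -0.0]
   [0.9, 0.3, -1.79] [0.001, 0.0, -0.0]
   [0.9, 0.3, -1.79] [0.001, 0.0, -0.0]
   [0.9, 0.29, -1.79] [0.001, 0.0, -0.0]
   [0.9, 0.29, -1.79] [0.001, 0.0, -0.0]
   [0.9, 0.29, -1.79] [0.001, 0.0, -0.0]
   [0.9, 0.29, -1.79] [0.001, 0.0, -0.0]
-> [511.2  75.2  37.5] steps mm 9.4
   [0.94, -0.0, -0.0] [0.0, 0.0, -0.0]
   [0.94, -0.0, -0.0] [0.0, 0.0, -0.0]
   [0.94, -0.0, -0.0] [0.0, 0.0, -0.0]
   [0.94, -0.0, 0.0] [0.0, 0.0, -0.0]
```

Call:
{"op": "apply_moves", "data": {
  "increments": [
    {"gripper": 88,"delta_pos": [0.9,0.3,-2.5],"dr": [0,0,0]},
    {"gripper": 88,"delta_pos": [1.2,0.3,-3],"dr": [0,0,0]},
    {"gripper": 88,"delta_pos": [1.5,0.4,-3],"dr": [0,0,0]},
    {"gripper": 88,"delta_pos": [1.5,0.5,-2.5],"dr": [0,0,0]},
    {"gripper": 88,"delta_pos": [1.2,0.5,-1.5],"dr": [0,0,0]}
  ]
}}

```text
t: 24.95
ee_pos: [510.3, 74.6, 40.5]
orientation: [1.127, 1.26, -1.128]
ft_force: [-0.6, 0.1, -0.3]
width: 77.0
```

Call:
{"op": "apply_moves", "data": {
  "increments": [
    {"gripper": 88,"delta_pos": [0,0,0],"dr": [0,0,0]},
    {"gripper": 88,"delta_pos": [0,0,0],"dr": [0,0,0]},
    {"gripper": 88,"delta_pos": [0,0,0],"dr": [0,0,0]},
    {"gripper": 88,"delta_pos": [0,0,0],"dr": [0,0,0]},
    {"gripper": 88,"delta_pos": [0,0,0],"dr": [0,0,0]}
  ]
}}

```text
t: 25.37
ee_pos: [511.0, 72.6, 42.4]
orientation: [1.129, 1.258, -1.128]
ft_force: [-0.4, -0.5, 0.4]
width: 77.1
```

Run:
```python
from g import *
p,r,o=pose();print(p,o["width"],o["ft_force"])
plan([((512,74.8,33),YH,4)])
```

```text
[510.94653335  72.58653572  75.90571331] 77.12794004031468 [-0.44746197 -0.48108974  0.40227096]
-> [512.   74.8  33. ] steps mm 10.7
   [1.07, 0.03, -0.05] [0.0, 0.0, -0.0]
   [1.07, 0.03, -0.05] [0.0, 0.0, -0.0]
   [1.07, 0.03, -0.05] [0.0, 0.0, -0.0]
   [1.07, 0.03, -0.05] [0.0, 0.0, -0.0]
```

Call:
{"op": "apply_moves", "data": {
  "increments": [
    {"gripper": 88,"delta_pos": [1.1,0.03,-0.05],"dr": [0,0,0]},
    {"gripper": 88,"delta_pos": [1.1,0.03,-0.05],"dr": [0,0,0]},
    {"gripper": 88,"delta_pos": [1.1,0.03,-0.05],"dr": [0,0,0]},
    {"gripper": 88,"delta_pos": [1.0,0.03,-0.05],"dr": [0,0,0]},
    {"gripper": 88,"delta_pos": [0,0,0],"dr": [0,0,0]}
  ]
}}

```text
t: 25.78
ee_pos: [509.8, 75.7, -3.7]
orientation: [1.125, 1.262, -1.13]
ft_force: [-0.8, 0.5, 0.3]
width: 77.5
```

Call:
{"op": "apply_moves", "data": {
  "increments": [
    {"gripper": 55,"delta_pos": [0,0,0],"dr": [0,0,0]},
    {"gripper": 55,"delta_pos": [0,0,0],"dr": [0,0,0]},
    {"gripper": 55,"delta_pos": [0,0,0],"dr": [0,0,0]},
    {"gripper": 55,"delta_pos": [0,0,0],"dr": [0,0,0]},
    {"gripper": 55,"delta_pos": [0,0,0],"dr": [0,0,0]}
  ]
}}

```text
t: 26.2
ee_pos: [511.8, 75.9, -0.8]
orientation: [1.127, 1.259, -1.126]
ft_force: [-0.1, 0.2, -1.0]
width: 54.2
```

Run:
```python
from g import *
p,r,o=pose();print(p,o["width"],o["ft_force"])
plan([(p+[0,0,90],YH,4),((472.2,306.1,122),YH,9)])
```

```text
[511.79182246  75.89537022  32.67567995] 54.219620884648506 [-0.05705246  0.2452191  -0.99111554]
-> [511.8  75.9 122.7] steps mm 22.5
   [-2.25, 0.0, -0.0] [0.001, -0.0, -0.0]
   [-2.25, 0.0, -0.0] [0.001, -0.0, -0.0]
   [-2.25, 0.0, -0.0] [0.001, -0.0, -0.0]
   [-2.25, 0.0, -0.0] [0.001, -0.0, -0.0]
-> [472.2 306.1 122. ] steps mm 26.0
   [0.01, -0.16, -2.59] [0.0, -0.0, -0.0]
   [0.01, -0.16, -2.59] [0.0, -0.0, -0.0]
   [0.01, -0.16, -2.59] [0.0, -0.0, -0.0]
   [0.01, -0.16, -2.59] [0.0, -0.0, -0.0]
   [0.01, -0.16, -2.59] [0.0, -0.0, -0.0]
   [0.01, -0.16, -2.59] [0.0, -0.0, -0.0]
   [0.01, -0.16, -2.59] [0.0, -0.0, -0.0]
   [0.01, -0.16, -2.59] [0.0, -0.0, -0.0]
   [0.01, -0.16, -2.59] [0.0, -0.0, -0.0]
```

Call:
{"op": "apply_moves", "data": {
  "increments": [
    {"gripper": 40,"delta_pos": [0,0,0],"dr": [0,0,0]},
    {"gripper": 40,"delta_pos": [0,0,0],"dr": [0,0,0]},
    {"gripper": 40,"delta_pos": [0,0,0],"dr": [0,0,0]},
    {"gripper": 40,"delta_pos": [-0.3,0,0],"dr": [0,0,0]},
    {"gripper": 40,"delta_pos": [-0.7,0,0],"dr": [0,0,0]}
  ]
}}

```text
t: 26.62
ee_pos: [510.8, 75.7, 8.5]
orientation: [1.126, 1.261, -1.128]
ft_force: [-0.8, 0.2, 0.0]
width: 53.8
```

Run:
```python
from g import *
p,r,o=pose();print(p,o["width"],o["ft_force"])
d=grab("scene"); save(d,"s9.png",(200,120,360,240),5)
```

```text
[510.82468837  75.7401129   41.96482522] 53.75576651640893 [-0.75599057  0.17198157  0.02833294]
```

View pics/s9.png

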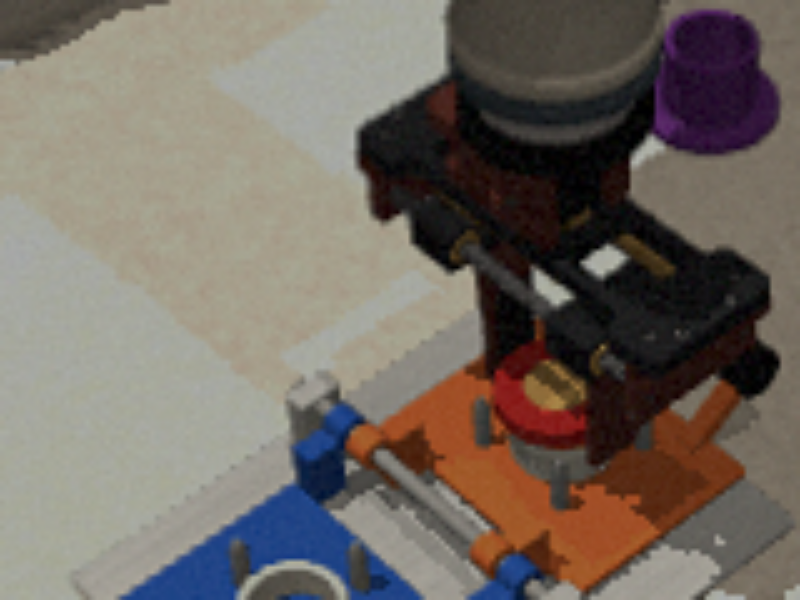

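The button is held level between the fingers at (545,395), clear of the seat. I'll lift it and carry it to the stand, and refine the stand position from the scene view.

Call:
{"op": "apply_moves", "data": {
  "increments": [
    {"gripper": 40,"delta_pos": [-2,0,0],"dr": [0,0,0]},
    {"gripper": 40,"delta_pos": [-3,0,0],"dr": [0,0,0]},
    {"gripper": 40,"delta_pos": [-3,0,0],"dr": [0,0,0]},
    {"gripper": 40,"delta_pos": [0,-0.1,-2],"dr": [0,0,0]},
    {"gripper": 40,"delta_pos": [0,-0.1,-3],"dr": [0,0,0]}
  ]
}}

```text
t: 27.08
ee_pos: [505.9, 124.7, 91.3]
orientation: [1.132, 1.255, -1.126]
ft_force: [-0.1, 0.6, -1.6]
width: 54.1
```

Call:
{"op": "apply_moves", "data": {
  "increments": [
    {"gripper": 40,"delta_pos": [0,-0.2,-3.5],"dr": [0,0,0]},
    {"gripper": 40,"delta_pos": [0,-0.2,-3.5],"dr": [0,0,0]},
    {"gripper": 40,"delta_pos": [0,-0.2,-3.5],"dr": [0,0,0]},
    {"gripper": 40,"delta_pos": [0,-0.2,-3.5],"dr": [0,0,0]},
    {"gripper": 40,"delta_pos": [0,-0.2,-3],"dr": [0,0,0]}
  ]
}}

```text
t: 27.5
ee_pos: [474.7, 295.3, 89.3]
orientation: [1.127, 1.26, -1.126]
ft_force: [1.0, -0.1, 0.1]
width: 54.1
```

Run:
```python
from g import *
p,r,o=pose();print(p,o["width"],o["ft_force"])
for n in("scene","top"):
    d=np.load(n+"0.npz"); w=d["w"]
    q=np.hypot(w[...,0]-472,w[...,1]-306)
    m=(q<40)&(w[...,2]>42)&(w[...,2]<48); t=w[m]; 
    m2=(q<50)&(w[...,2]>3)&(w[...,2]<9); f=w[m2]
    print(n,len(t),cv2.minEnclosingCircle(t[:,:2].astype(np.float32)),"foot",cv2.minEnclosingCircle(f[:,:2].astype(np.float32)))
    A=np.c_[2*t[:,:2],np.ones(len(t))]; s=np.linalg.lstsq(A,(t[:,:2]**2).sum(1),rcond=None)[0]; print("lsq rim",s[:2])
d=grab("scene"); w=world(d); hsv=cv2.cvtColor(d["img"],cv2.COLOR_RGB2HSV)
q=w-p; m=((hsv[...,0]<4)|(hsv[...,0]>172))&(hsv[...,1]>150)&(np.hypot(q[...,0],q[...,1])<40)&(abs(q[...,2])<30); t=w[m]; print("button rel", len(t), t.min(0)-p,t.max(0)-p)
plan([((472.2,306.1,95),YH,4)])
```

```text
[474.72507675 295.2639614  122.83468146] 54.10187578025205 [ 0.98735806 -0.08532816  0.06210768]
scene 101 ((474.0961608886719, 306.91192626953125), 25.647371292114258) foot ((472.15447998046875, 302.8345642089844), 48.16176223754883)
lsq rim [474.77341976 306.14611694]
top 133 ((470.6761169433594, 305.46673583984375), 24.112274169921875) foot ((472.0396728515625, 306.1742858886719), 49.803226470947266)
lsq rim [470.79224043 305.99543444]
button rel 241 [-33.45624684 -30.07200777  -6.00456946] [37.63507211 21.54996747 28.81045869]
-> [472.2 306.1  95. ] steps mm 7.3
   [0.7, -0.04, -0.17] [0.001, -0.001, -0.001]
   [0.7, -0.04, -0.17] [0.001, -0.001, -0.001]
   [0.7, -0.04, -0.17] [0.001, -0.001, -0.001]
   [0.7, -0.04, -0.17] [0.001, -0.001, -0.001]
```

Call:
{"op": "apply_moves", "data": {
  "increments": [
    {"gripper": 40,"delta_pos": [1,0,-0.3],"dr": [0,0,0]},
    {"gripper": 40,"delta_pos": [1.5,0,-0.3],"dr": [0,0,0]},
    {"gripper": 40,"delta_pos": [1.5,0,-0.3],"dr": [0,0,0]},
    {"gripper": 40,"delta_pos": [0.8,-0.1,-0.2],"dr": [0,0,0]},
    {"gripper": 40,"delta_pos": [0,0,0],"dr": [0,0,0]}
  ]
}}

```text
t: 27.97
ee_pos: [471.5, 302.4, 38.7]
orientation: [1.124, 1.261, -1.131]
ft_force: [-0.9, 0.5, -0.8]
width: 54.0
```

Call:
{"op": "apply_moves", "data": {
  "increments": [
    {"gripper": 40,"delta_pos": [0,0,0],"dr": [0,0,0]},
    {"gripper": 40,"delta_pos": [0,0,0],"dr": [0,0,0]},
    {"gripper": 40,"delta_pos": [0,0,0],"dr": [0,0,0]},
    {"gripper": 40,"delta_pos": [0,0,0],"dr": [0,0,0]},
    {"gripper": 40,"delta_pos": [0,0,0],"dr": [0,0,0]}
  ]
}}

```text
t: 28.38
ee_pos: [473.4, 304.0, 41.4]
orientation: [1.128, 1.259, -1.126]
ft_force: [-0.5, 0.4, -0.2]
width: 54.1
```

Run:
```python
from g import *
p,r,o=pose();print(p,o["width"],o["ft_force"])
plan([((472.6,307.2,45.2),YH,6)])
d=grab("scene"); save(d,"s10.png",(320,80,440,170),6)
```

```text
[473.40242482 303.98243267  74.87147523] 54.05362479287793 [-0.4982631   0.36333379 -0.19540637]
-> [472.6 307.2  45.2] steps mm 5.0
   [0.49, -0.01, -0.05] [0.0, -0.0, -0.0]
   [0.49, -0.01, -0.05] [0.0, -0.0, -0.0]
   [0.49, -0.01, -0.05] [0.0, -0.0, -0.0]
   [0.49, -0.01, -0.05] [0.0, -0.0, -0.0]
   [0.49, -0.01, -0.05] [0.0, -0.0, -0.0]
   [0.49, -0.01, -0.05] [0.0, -0.0, -0.0]
```

View pics/s10.png

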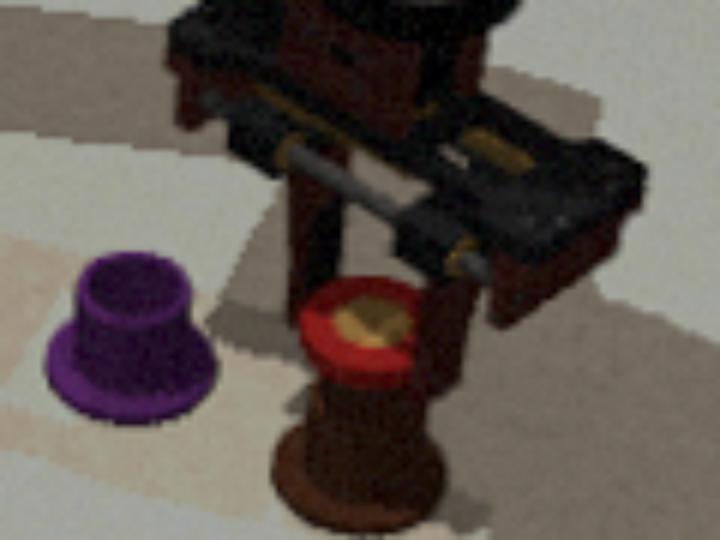

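The button is level above the brown stand, with the disc at (370,330) and the stand axis near x=365. That was my last picture. I'll lower with small corrections and watch the force.

Call:
{"op": "apply_moves", "data": {
  "increments": [
    {"gripper": 40,"delta_pos": [0,0,-0.3],"dr": [0,0,0]},
    {"gripper": 40,"delta_pos": [0.5,0,0],"dr": [0,0,0]},
    {"gripper": 40,"delta_pos": [0.5,0,0],"dr": [0,0,0]},
    {"gripper": 40,"delta_pos": [0.5,0,0],"dr": [0,0,0]},
    {"gripper": 40,"delta_pos": [0.5,0,0],"dr": [0,0,0]}
  ]
}}

```text
t: 28.85
ee_pos: [472.4, 306.8, 20.0]
orientation: [1.126, 1.26, -1.127]
ft_force: [-0.4, -0.3, -0.5]
width: 54.3
```

Call:
{"op": "apply_moves", "data": {
  "increments": [
    {"gripper": 40,"delta_pos": [0.5,0,0],"dr": [0,0,0]},
    {"gripper": 40,"delta_pos": [0.2,0,0],"dr": [0,0,0]},
    {"gripper": 40,"delta_pos": [0,0,0],"dr": [0,0,0]},
    {"gripper": 40,"delta_pos": [0,0,0],"dr": [0,0,0]},
    {"gripper": 40,"delta_pos": [0,0,0],"dr": [0,0,0]}
  ]
}}

```text
t: 29.27
ee_pos: [472.8, 307.0, 13.9]
orientation: [1.127, 1.26, -1.127]
ft_force: [-0.0, -0.1, -0.9]
width: 54.1
```

Run:
```python
from g import *
p,r,o=pose();print(p,o["width"],o["ft_force"])
```

```text
[472.83686565 307.01520666  47.39431909] 54.14512837565748 [-0.03841006 -0.05143887 -0.91475486]
```

Call:
{"op": "apply_moves", "data": {
  "increments": [
    {"gripper": 40,"delta_pos": [0.1,0,0],"dr": [0,0,0]},
    {"gripper": 40,"delta_pos": [0.1,0,0],"dr": [0,0,0]},
    {"gripper": 40,"delta_pos": [0,0,0],"dr": [0,0,0]},
    {"gripper": 40,"delta_pos": [0,0,0],"dr": [0,0,0]},
    {"gripper": 66,"delta_pos": [0,0,0],"dr": [0,0,0]}
  ]
}}

```text
t: 29.68
ee_pos: [472.7, 307.0, 11.9]
orientation: [1.127, 1.26, -1.127]
ft_force: [-0.2, 0.2, 0.1]
width: 56.7
```

Call:
{"op": "apply_moves", "data": {
  "increments": [
    {"gripper": 75,"delta_pos": [0,0,0],"dr": [0,0,0]},
    {"gripper": 85,"delta_pos": [0,0,0],"dr": [0,0,0]},
    {"gripper": 85,"delta_pos": [0,0,0],"dr": [0,0,0]},
    {"gripper": 85,"delta_pos": [-0.5,0,0],"dr": [0,0,0]},
    {"gripper": 85,"delta_pos": [-1,0,0],"dr": [0,0,0]}
  ]
}}

```text
t: 30.1
ee_pos: [471.9, 306.5, 26.4]
orientation: [1.125, 1.26, -1.129]
ft_force: [0.0, 0.7, 0.1]
width: 74.7
```

Call:
{"op": "apply_moves", "data": {
  "increments": [
    {"gripper": 85,"delta_pos": [-2,0,0],"dr": [0,0,0]},
    {"gripper": 85,"delta_pos": [-3,0,0],"dr": [0,0,0]},
    {"gripper": 85,"delta_pos": [-3,0,0],"dr": [0,0,0]},
    {"gripper": 85,"delta_pos": [-3,0,0],"dr": [0,0,0]},
    {"gripper": 85,"delta_pos": [-2,0,2],"dr": [0,0,0]}
  ]
}}

```text
t: 30.52
ee_pos: [476.2, 289.7, 160.9]
orientation: [1.13, 1.259, -1.121]
ft_force: [0.7, -0.0, 0.4]
width: 74.8
```

Call:
{"op": "apply_moves", "data": {
  "increments": [
    {"gripper": 85,"delta_pos": [0,0,3.5],"dr": [0,0,0]},
    {"gripper": 85,"delta_pos": [0,0,3.5],"dr": [0,0,0]},
    {"gripper": 85,"delta_pos": [0,0,3],"dr": [0,0,0]},
    {"gripper": 85,"delta_pos": [0,0,1],"dr": [0,0,0]},
    {"gripper": 85,"delta_pos": [0,0,0],"dr": [0,0,0]}
  ]
}}

```text
t: 30.93
ee_pos: [487.3, 176.0, 157.6]
orientation: [1.13, 1.258, -1.129]
ft_force: [0.2, 0.2, -0.5]
width: 74.8
```

Run:
```python
from g import *
p,r,o=pose();print(p,o["t"],o["width"],o["ft_force"])
for n in("scene","top"):
    d=grab(n); w=world(d); hsv=cv2.cvtColor(d["img"],cv2.COLOR_RGB2HSV)
    m=((hsv[...,0]<6)|(hsv[...,0]>172))&(hsv[...,1]>130)&(np.hypot(w[...,0]-472.5,w[...,1]-306)<45)&(w[...,2]>48)&(w[...,2]<70); t=w[m]
    if len(t)<10: print(n,len(t)); continue
    A=np.c_[t[:,:2]-[472.5,306],np.ones(len(t))]; s=np.linalg.lstsq(A,t[:,2],rcond=None)[0]
    print(n,len(t),cv2.minEnclosingCircle(t[:,:2].astype(np.float32)),"plane",s.round(3))
    if n=="top": slope(-1,(100,130),d); slope(1,(5,18),d)
d0=np.load("top0.npz"); 
for nm,x,y in(("jarw",255,142),("tin",466,181),("yel",490,241),("box",305,184),("bead",423,143),("green",159,225)): print(nm,(w[y,x]-d0["w"][y,x]).round(1),end=" ")
```

```text
[487.30770483 176.04085635 191.14346873] 30.9333 74.82362601960543 [ 0.17407967  0.24045553 -0.53041364]
scene 235 ((475.6065673828125, 304.3971862792969), 29.35767364501953) plane [-2.6000e-02  3.1000e-02  5.4362e+01]
top 0
jarw [-0.1 -0.   0.4] tin [-0.9  1.   4.3] yel [-0.5  1.   4. ] box [-0.  -0.   0.1] bead [ 0.6 -0.3 -2. ] green [ 0.1  0.2 -0.6]
```

Call:
{"op": "apply_moves", "data": {
  "increments": [
    {"gripper": 85,"delta_pos": [-1,0,3.5],"dr": [0,0,0]},
    {"gripper": 85,"delta_pos": [-1,0,3.5],"dr": [0,0,0]},
    {"gripper": 85,"delta_pos": [0,0,3.5],"dr": [0,0,0]},
    {"gripper": 85,"delta_pos": [0,0,3.5],"dr": [0,0,0]},
    {"gripper": 85,"delta_pos": [0,0,3.5],"dr": [0,0,0]}
  ]
}}

```text
t: 31.45
ee_pos: [507.1, 4.1, 177.2]
orientation: [1.126, 1.26, -1.124]
ft_force: [0.9, 0.5, 0.6]
width: 74.5
```

Call:
{"op": "apply_moves", "data": {
  "increments": [
    {"gripper": 85,"delta_pos": [0,0,3],"dr": [0,0,0]},
    {"gripper": 85,"delta_pos": [0,0,1],"dr": [0,0,0]},
    {"gripper": 85,"delta_pos": [0,0,0],"dr": [0,0,0]},
    {"gripper": 85,"delta_pos": [0,0,0],"dr": [0,0,0]},
    {"gripper": 85,"delta_pos": [0,0,0],"dr": [0,0,0]}
  ]
}}

```text
t: 31.87
ee_pos: [510.9, -34.2, 176.6]
orientation: [1.126, 1.261, -1.126]
ft_force: [0.9, -0.2, -1.2]
width: 74.6
```

Run:
```python
from g import *
d=grab("top"); w=world(d); hsv=cv2.cvtColor(d["img"],cv2.COLOR_RGB2HSV)
q=np.hypot(w[...,0]-472.5,w[...,1]-306)
m=((hsv[...,0]<6)|(hsv[...,0]>172))&(hsv[...,1]>130)&(q<45)&(w[...,2]>48)&(w[...,2]<70); t=w[m]
if len(t)>10:
    A=np.c_[t[:,:2]-[472.5,306],np.ones(len(t))]; print(len(t),cv2.minEnclosingCircle(t[:,:2].astype(np.float32)),np.linalg.lstsq(A,t[:,2],rcond=None)[0].round(3))
for s,h in((1,(5,18)),(-1,(100,130))):
    try: slope(s,h,d)
    except Exception as e: print(s,e)
```

```text
433 ((472.20404052734375, 304.08099365234375), 28.239501953125) [-1.0000e-03  7.0000e-03  5.4377e+01]
slope [2.0000e-03 5.0000e-03 1.3729e+01] 1553 28.0 122.0 2.22
slope [-0.106  0.061 13.439] 34 -108.0 -88.0 2.48
```

```bash
python3 -c "
from workcell import ctrl
print(ctrl.close_job())"
```

```text
the job is handed in; nothing more can be done
None
```

The button is turned over and sits face up on the brown display stand. Both leaves are left open flat, and the job was handed in at about 32 s of the 72 s allowed. Nothing reported a verdict, so the checks below are my own measurements.

**Last checks**
- **Button:** the top camera puts the disc centre at (472.2, 304.1), about 2 mm from the stand axis. It is level within 0.01 rad. The disc top is at 54.4 mm, where 55 mm was expected. The scene camera gave a height of 54.4 mm as well, with a centre about 2.4 mm off the axis and a tilt of about 0.04 rad.
- **Orange leaf:** flat, slope about 0.005 rad.
- **Blue leaf:** slope 0.002 rad at its stop, just before I let it go. The arm hid it in the final view, so that last reading (34 points, 0.06 rad along the swing) is not reliable, and I did not look again.
- **Other goods:** a spot depth check after placing showed changes of no more than about 4 mm. I take these as noise, since the arm never went near them.

**What went wrong on the way**
- The first grasp closed on air. The reported tool point lay about 33.5 mm ahead of where the cameras showed the fingers, so I corrected for that in all later moves.
- The knobs slipped in the fingers during all three leaf swings. I gripped the blue knob again to reach the stop after each of its swings. I pressed the orange leaf down further instead, to about 3.12 rad.
- With the disc held by its rim, the finger opening read 54 mm instead of 56 mm; I did not find out why.

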